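# Put the bench chisels and the marking gauge back in their fitted tray

## Task

Put the joint-cutting tools back in their fitted tray: each of the three chisels in the bed whose slot is cut for its blade width (widest in the widest slot, narrowest in the narrowest), cutting edge away from you, and the marking gauge in its own bed with its head away from you and clear of the notched blocks. Every tool must lie fully down in its bed, about in the middle of its length. The two screwdrivers do not belong there: leave them where they lie.

Things in the scene. Friction and masses are not known exactly. Their poses are not given: they have to be found in the camera images.
- chisel_1: bevel-edge chisel, orange-brown wooden handle, steel blade 24 mm wide, 243 mm long. Origin under the middle of its length. Own +y points to the handle: round, up to 26 mm thick, at y=+11..122, z=0..27 mm; blade at y=-20..-122, z=10..16 mm, edge at the end. Balances near y=+40 mm: grip across the handle there. Starts flat on the bench, handle to the right (world -y) within about 10 degrees.
- chisel_2: bevel-edge chisel, red handle, steel blade 16 mm wide, 243 mm long. Origin under the middle of its length. Own +y points to the handle: round, up to 26 mm thick, at y=+11..122, z=0..27 mm; blade at y=-20..-122, z=10..16 mm, edge at the end. Balances near y=+40 mm: grip across the handle there. Starts flat on the bench, handle to the right (world -y) within about 10 degrees.
- chisel_3: bevel-edge chisel, orange-brown wooden handle, steel blade 10 mm wide, 243 mm long. Origin under the middle of its length. Own +y points to the handle: round, up to 26 mm thick, at y=+11..122, z=0..27 mm; blade at y=-20..-122, z=10..16 mm, edge at the end. Balances near y=+40 mm: grip across the handle there. Starts flat on the bench, handle to the right (world -y) within about 10 degrees.
- marking_gauge: wooden marking gauge: beam 200 mm long, 19 mm square, through a head 56 wide, 49 high at y=-45..-15 mm, brass thumb screw on top (to z=64). It rests on head and beam end, leaning 7 degrees: beam underside at z=0 at y=+100, 24 at y=-100 mm. Origin under the beam's middle. Grip across the beam beside the head, y=+8, z=11..30. Starts with its head to the left (world +y) within about 10 degrees.
- screwdriver_1: screwdriver, yellow handle, round steel shaft, 204 mm long, 28 mm high, lying among the chisels; does not belong in the tray. Origin under its middle, own +y to the handle's end.
- screwdriver_2: screwdriver, blue handle, round steel shaft, 204 mm long, 28 mm high, lying among the chisels; does not belong in the tray. Origin under its middle, own +y to the handle's end.
- bed_wide: chisel bed with the widest slot, for the 24 mm blade: slot 30 mm wide at its floor, opening by 7 mm a side to the top. Origin on the underside (6 mm above the bench) under the slot's middle; +y runs toward the robot's end, z up. Slot floor z=20, top z=32, y=-44..42 mm; handle rest: 32 mm notch, floor z=10, top z=24, y=173..199; open between over a 6 mm base. Seated chisel: axes parallel, origin at x=0, y=90, z=10.
- bed_medium: chisel bed with the middle slot, for the 16 mm blade: slot 22 mm wide at its floor, opening by 7 mm a side to the top. Otherwise, and in its frame, the same as bed_wide. Insert 58 by 276 mm, in the same tray; a seated chisel has axes parallel to the bed's and its origin at bed x=0, y=90, z=10 mm.
- bed_narrow: chisel bed with the narrowest slot, for the 10 mm blade: slot 16 mm wide at its floor, opening by 7 mm a side to the top. Otherwise, and in its frame, the same as bed_wide. Insert 58 by 276 mm, in the same tray; a seated chisel has axes parallel to the bed's and its origin at bed x=0, y=90, z=10 mm. The four beds stand 62 mm apart, in any order, in a fixed tray, rim 18 mm high.
- bed_gauge: gauge bed in the same tray: two blocks with notches for the beam, a far one (y=-10..18 mm, notch floor z=25, top z=43) and a near one (y=148..176, floor z=6, top z=27); the head goes between. Notches 26 mm wide, the top 7 mm widening by 7 mm a side. Origin 6 mm above the bench; +y toward the robot's end. Seated gauge: axes parallel, origin at x=0, y=90, z=6 mm, head at the far end, resting as on the bench.

How it is judged:
By the outcome, as a careful person would: the job done as asked, in the order asked, and still so for the second after the job is handed in, with the robot touching nothing.
It also fails if it takes over 102 s, if anything falls off the work surface, if the arm or the gripper's body presses on something with over 40 N, if the wrist force passes 120 N, or if a joint passes its speed limit or range.

## Robot

A 6-joint arm with a two-finger parallel gripper is mounted at the origin on the work surface; the furniture and walls round the work are solid. World frame = base frame: x ahead of the robot, y to its left, z up, the work surface at z = 0. Lengths are in mm, angles in rad, forces in N, time in s.
With the tool pointing down it reaches from about 300 to 775 mm from the base axis. Payload 14.6 kg.
Tool frame: the origin (TCP) lies midway between the tips of the shut fingers; the grasp point (between the pads) lies 19 mm behind it (manip.grip_point_offset is the distance from the TCP to the grasp point, in mm); x points along the fingers, z is the direction in which the jaws open and shut, and the axes are right-handed (so a half turn about x gives the same grasp; the last joint's range is limited). The gripper opens to 94 mm and grips with 3 to 60 N. Pads are 16 mm wide; open, the fingers measure 119 mm over their backs; the gripper's body (75 mm by 177 mm) begins 78 mm behind the grasp point.
Start: joints at [-1.396, 0.3, 1.521, -0, 1.321, -0.067], TCP at [131.691, -533.991, 205.446] pointing down, gripper open.
Joint ranges: [-3.03, 3.03], [-0.79, 2.21], [0.23, 2.52], [-1.04, 4.18], [0, 3.07], [-2.55, 2.55]. Speed limits (rad/s): [2.22, 2.22, 2.57, 3.14, 3.14, 3.14].

## Interface

Orientations are given as [roll, pitch, yaw] about the fixed x, y, z axes, in that order (R = Rz(yaw) Ry(pitch) Rx(roll)).
In Python, from cell import manip, camera, calibration, order gives the robot as it stands.
- The arm moves only by the tool jog_arm, never from a script. Its arguments are lists of equal length, an entry for each row: "turn": the turn, a rotation vector about the tool's x, y, z in degrees, a list of three; "dp": the shift along the tool's x, y, z in cm, a list of three; "gripper": the closure, from 0 (fully open) to 1 (shut). In form: {"turn": [[ax, ay, az], ...], "dp": [[tx, ty, tz], ...], "gripper": [gripper, ...]}. A call has 1 to 8 rows; each row shifts and turns the pose as measured when the row begins, along the tool's axes as they then stand; what a row does not reach is not made up. A row lasts 1/8 s, in which the tool goes at most 62.5 mm and 10.7 degrees, less where a joint would pass 70% of its speed; a pose out of reach is approached as far as the arm can. A call is refused whole if a number of a shift passes 6.25 or a number of a turn 10.7, either way. A call with a gripper value outside its range is refused whole. The fingers move at their own pace and stop on an object; "grip_force" is the grip in N (left out, the last holds). Time passes only in rows, so rows that do not move let the fingers close. It gives the time, the measured TCP pose, the force and the opening at its end, in the units of the state.
- manip.read_state(): the state, without advancing time (a new reading comes with each control period).
- camera(name): name is "side" or "top"; returns (picture, depth): 480x640x3 uint8, red, green, blue; 480x640 float32, mm along the optical axis (not along the pixel's ray), 0 where there is no reading.
- calibration(name): a dict with "K" (3x3 intrinsics, pixels), "world_from_camera" (4x4, takes a point from camera to world coordinates). Camera axes: x right, y down, z forward; pixel columns grow to the right and rows downward; lengths in mm; the calibration is good to about 2 mm. A picture is of the moment at which its call begins. calibration takes no time and is no camera call.
- order.sign_off(): hands the job in, once; it reports no verdict.
The state is a dict: "clock": time; "joints": joint angles; "qd": joint speeds; "effort": joint torques, N m; "eef_pos": TCP position; "eef_rot": TCP orientation; "wrist_force": force on the tool from outside, world axes, zero at the start; "moment": the same for the moment, N m; "finger_gap": finger opening in mm.
Only numpy, scipy, OpenCV 4.12 (cv2) and the standard library are available. Lean on these libraries where they do the work, as an engineer would, in place of code of your own. Each camera call takes 0.05 s, during which the arm holds its last target.

## Working session

There is one attempt and no reset: what is moved stays moved. The work goes in short steps, Python scripts to look and compute and a tool call to move; the robot and the scene stay as the last step left them, time stands still between calls to the robot, and variables do not carry over. Pictures are saved under pics/ and viewed, and the job is handed in when it is done.

Besides the shell and the picture viewer there is one more tool, called after "Request:" in YAML: its name, and indented under it one key for each argument. jog_arm: Moves the arm, as the interface text tells. Its arguments: {"type":"object","properties":{"turn":{"type":"array","items":{"type":"array","items":{"type":"number"}}},"dp":{"type":"array","items":{"type":"array","items":{"type":"number"}}},"gripper":{"type":"array","items":{"type":"number"}},"grip_force":{"type":"number"}},"required":["turn","dp","gripper"]}

```bash
ls; mkdir -p pics; python3 - <<'E'
from cell import manip,camera,calibration
import cv2,numpy as np
print(manip.read_state())
for n in("side","top"):
    p,d=camera(n); cv2.imwrite(f"pics/{n}0.png",p[:,:,::-1]); np.savez(f"{n}0.npz",p=p,d=d)
    c=calibration(n); print(n,np.round(c["K"],2),np.round(c["world_from_camera"],3))
E
```

```text
pics
{'clock': 0.0, 'joints': array([-1.39560863e+00,  3.00504902e-01,  1.52155444e+00,  1.69523347e-06,
        1.32070212e+00, -6.65796789e-02]), 'qd': array([-0.00133712, -0.00024124, -0.00080296, -0.00215094,  0.00034159,
       -0.00159399]), 'effort': array([-2.26652010e-03, -5.31809628e+01, -3.52741098e+01,  7.06409407e-02,
        2.44026049e-02, -4.52106781e-05]), 'eef_pos': array([ 131.64466897, -533.75217016,  204.87905997]), 'eef_rot': array([3.07360812, 1.56962752, 1.74457875]), 'wrist_force': array([-0.14143682,  0.48119279, -0.85782381]), 'moment': array([-0.02378271,  0.00345757, -0.0094647 ]), 'finger_gap': 94.18623037858914}
side [[502.71   0.   326.26]
 [  0.   502.71 240.94]
 [  0.     0.     1.  ]] [[-9.44000e-01 -1.06000e-01  3.11000e-01  2.23699e+02]
 [-3.29000e-01  3.39000e-01 -8.82000e-01  8.55422e+02]
 [-1.20000e-02 -9.35000e-01 -3.55000e-01  4.23829e+02]
 [ 0.00000e+00  0.00000e+00  0.00000e+00  1.00000e+00]]
top [[566.24   0.   313.95]
 [  0.   566.24 241.11]
 [  0.     0.     1.  ]] [[ 2.600000e-02 -9.910000e-01  1.270000e-01  3.811630e+02]
 [-9.990000e-01 -2.900000e-02 -2.100000e-02 -3.018300e+01]
 [ 2.400000e-02 -1.270000e-01 -9.920000e-01  1.343308e+03]
 [ 0.000000e+00  0.000000e+00  0.000000e+00  1.000000e+00]]
```

View pics/top0.png

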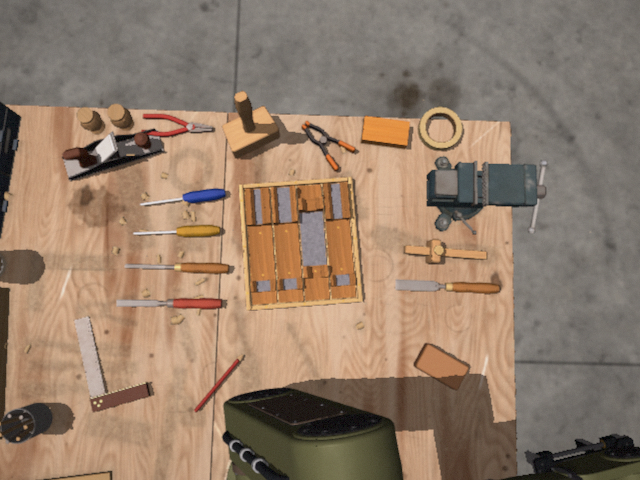

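View pics/side0.png

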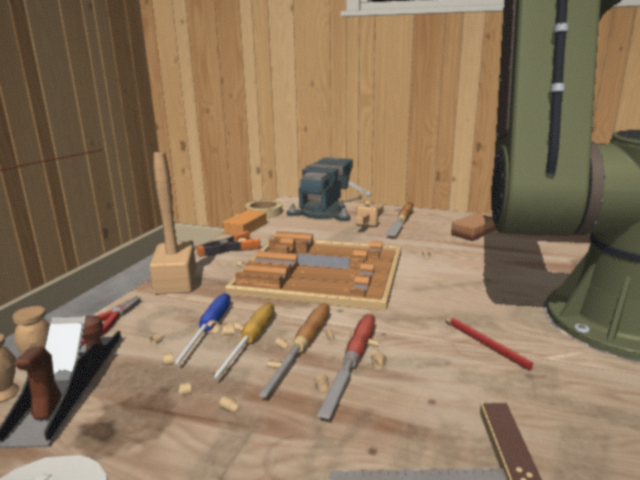

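The top view shows, from left to right:
- **Tools left of the tray:** blue screwdriver (185,198), yellow screwdriver (178,232), orange chisel (178,267), red chisel (170,303).
- **Tray:** about (300,245), with the gauge bed third from the left.
- **Right side:** gauge (445,252) and a chisel with a wide blade (447,287).

I'll zoom in for detail.

```bash
python3 - <<'E'
import cv2,numpy as np
p=np.load("top0.npz")["p"][:,:,::-1]
def crop(a,b,c,d,n,s):
    cv2.imwrite(f"pics/{n}.png",cv2.resize(p[b:d,a:c],None,fx=s,fy=s,interpolation=cv2.INTER_CUBIC))
crop(230,170,370,315,"tray0",4)
crop(380,220,520,310,"right0",5)
crop(105,180,240,320,"left0",4)
E
```

```text
(no output)
```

View pics/tray0.png

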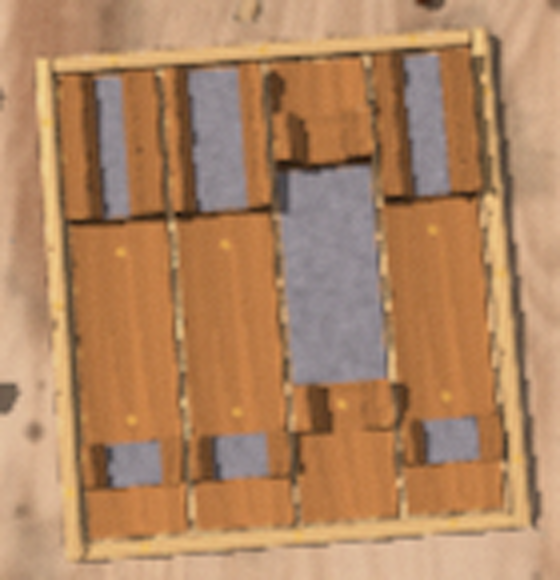

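View pics/right0.png

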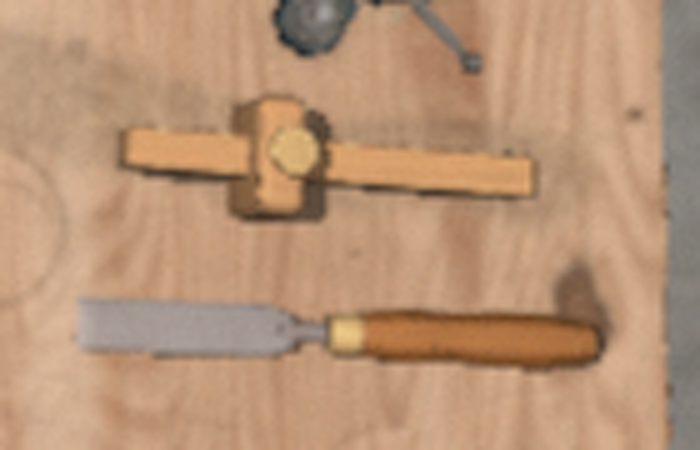

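View pics/left0.png

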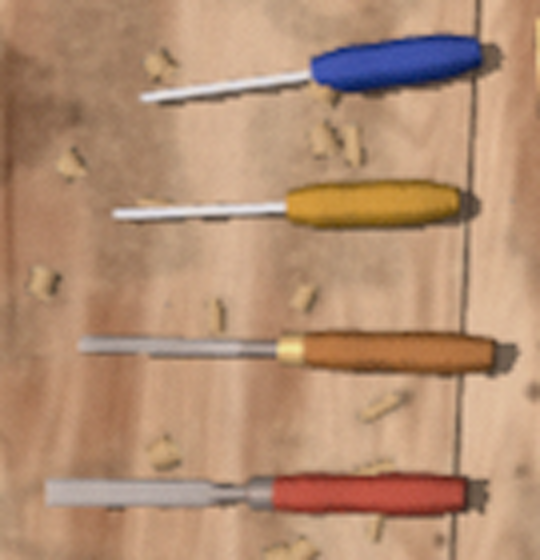

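The tray beds, left to right, are narrow, wide, gauge and medium (slot floors about 7.5, 13 and 9 px wide, at 2.3 mm/px). The chisel left of the tray with the orange handle is the 10 mm one, the red is 16 mm, and the one on the right is 24 mm. Next I'll measure.

```bash
cat > h.py <<'E'
import cv2,numpy as np
from cell import manip,camera,calibration
C={n:calibration(n) for n in("side","top")}
def ray(n,uv):
    uv=np.atleast_2d(uv).astype(float);K=C[n]["K"];T=C[n]["world_from_camera"]
    d=np.c_[(uv[:,0]-K[0,2])/K[0,0],(uv[:,1]-K[1,2])/K[1,1],np.ones(len(uv))]
    return T[:3,3],d@T[:3,:3].T
def plane(n,uv,z):
    o,d=ray(n,uv); return o+d*((z-o[2])/d[:,2])[:,None]
def dep(n,d):
    v,u=np.mgrid[0:480,0:640]; o,r=ray(n,np.c_[u.ravel(),v.ravel()])
    return (o+r*d.reshape(-1,1)).reshape(480,640,3)
def proj(n,P):
    P=np.atleast_2d(P);K=C[n]["K"];T=np.linalg.inv(C[n]["world_from_camera"])
    c=P@T[:3,:3].T+T[:3,3]; q=c@K.T; return q[:,:2]/q[:,2:]
def tri(uvt,uvs):
    o1,d1=ray("top",uvt);o2,d2=ray("side",uvs);out=[]
    for a,b in zip(d1,d2):
        A=np.c_[a,-b];s=np.linalg.lstsq(A,o2-o1,rcond=None)[0]
        p,q=o1+a*s[0],o2+b*s[1];out.append(np.r_[(p+q)/2,np.linalg.norm(p-q)])
    return np.array(out)
def load(n,t):
    z=np.load(f"{n}{t}.npz");return z["p"],z["d"]
def grab(t):
    for n in("side","top"):
        p,d=camera(n);np.savez(f"{n}{t}.npz",p=p,d=d);cv2.imwrite(f"pics/{n}{t}.png",p[:,:,::-1])
E
python3 - <<'E'
from h import *
np.set_printoptions(suppress=True,precision=1)
p,d=load("top",0); X=dep("top",d)
hsv=cv2.cvtColor(p,cv2.COLOR_RGB2HSV)
for n,(u,v) in dict(bench=(380,330),bench2=(120,330),bench3=(520,300),slotN=(258,207),slotW=(284,205),slotM=(336,203),hN=(264,286),hW=(290,283),gfloor=(313,240),rimL=(245,250),redh=(200,303),orh=(205,268),ch1h=(470,287),ch1b=(415,286),redb=(140,303),c3b=(150,267),gbeam=(470,255),ghead=(435,252)).items():
    print(n,X[v,u],np.median(X[v-1:v+2,u-1:u+2].reshape(-1,3),0)[2],hsv[v,u])
E
```

```text
bench [ 347.5 -220.    -7.2] -2.6769938631377954 [ 13  93 198]
bench2 [332.1 388.5  -3.3] -3.3165027304171417 [ 13 106 180]
bench3 [ 456.  -884.6 -854. ] -853.9754044821716 [ 21  19 131]
slotN [626.5  76.   32.2] 21.561988533718022 [155  11 144]
slotW [634.9  15.5  23.5] 23.501887292416313 [157  16 144]
slotM [ 643.  -107.4   26.1] 24.153751773763588 [150  12 146]
hN [442.9  56.3  12.3] 13.051690594726097 [150  16 148]
hW [451.4  -4.4  15.3] 14.252565028331446 [150  12 143]
gfloor [554.9 -55.6  11.6] 10.578757449699879 [154  12 145]
rimL [525.8 103.7  16.9] 15.598800729111417 [ 17 114 230]
redh [399.2 201.2  24.8] 25.60517728583909 [  4 162 192]
orh [480.5 194.3  21.7] 24.643231053709542 [ 14 157 185]
ch1h [ 453.2 -425.4   25.1] 23.853825252579554 [ 13 161 177]
ch1b [ 452.8 -299.2   10.2] 12.752228205561323 [  7  26 170]
redb [395.6 341.4  14.1] 10.111429571066765 [  9  23 185]
c3b [480.2 325.2   8.4] 12.024460446295507 [ 10  32 175]
gbeam [ 529.  -427.6   20. ] 20.45980046778368 [ 14 128 211]
ghead [ 528.7 -334.    63.8] 62.447029610447544 [ 17 120 163]
```

```bash
python3 - <<'E'
from h import *
np.set_printoptions(suppress=True,precision=1)
p,d=load("top",0); hsv=cv2.cvtColor(p,cv2.COLOR_RGB2HSV)
S=4
P=cv2.resize(p,None,fx=S,fy=S,interpolation=cv2.INTER_CUBIC);H=cv2.cvtColor(P,cv2.COLOR_RGB2HSV)
def up(uv): return (np.asarray(uv)+0.5)/S-0.5
g=((H[...,1]<70)&(H[...,2]>100)).astype(np.uint8)
m=np.zeros_like(g);m[170*S:315*S,240*S:360*S]=1;m&=g
def rects(m,amin,z):
    out=[]
    for c in cv2.findContours(m,cv2.RETR_EXTERNAL,cv2.CHAIN_APPROX_NONE)[0]:
        a=cv2.contourArea(c)/S/S
        if a<amin: continue
        w=plane("top",up(c[:,0]),z)[:,:2].astype(np.float32)
        r=cv2.minAreaRect(w); M=np.zeros_like(m);cv2.drawContours(M,[c],-1,1,-1)
        ys,xs=np.nonzero(M);W=plane("top",up(np.c_[xs,ys]),z)[:,:2]
        mu=W.mean(0);cc=np.cov(W.T);e,v=np.linalg.eigh(cc)
        a_=v[:,1]*np.sign(v[np.abs(v[:,1]).argmax(),1]);ang=np.degrees(np.arctan2(a_[1],a_[0]))
        uv=up(c[:,0]).mean(0)
        out.append((uv,a,mu,ang,np.sqrt(12*e)[::-1],np.array(r[0]),np.array(r[1])))
    return out
print("tray grey")
for z in(26,16):
  print("z",z)
  for o in rects(m,20,z): print(*o)
# tools
def box(u0,v0,u1,v1):
    b=np.zeros_like(g);b[v0*S:v1*S,u0*S:u1*S]=1;return b
print("handles z=13.5, blades z=16")
h,s,v=H[...,0],H[...,1],H[...,2]
red=((h<9)|(h>172))&(s>140)&(v>90)
orn=(h<18)&(s>138)&(v>80)
for n,mm,b,z in(("red h",red,(160,290,235,318),13.5),("c3 h",orn,(170,255,235,280),13.5),("c1 h",orn,(450,275,510,300),13.5),
  ("red b",s<55,(110,293,160,314),16),("c3 b",s<60,(118,258,172,274),16),("c1 b",s<60,(390,275,437,300),16)):
    for o in rects((mm.astype(np.uint8)&box(*b)),25,z): print(n,*o)
E
```

```text
tray grey
z 26
[263.1 285.5] 124.125 [443.1  56.9] 101.2573660106475 [28.9 23.9] [443.1  57.8] [24.6 31.2]
[290.  283.5] 122.28125 [449.8  -4.6] 91.95687496384238 [28.5 24. ] [449.5  -4.3] [24.6 29.1]
[342.4 279.5] 127.40625 [ 462.4 -126.6] 98.95240877218146 [29.8 24.5] [ 462.3 -126.3] [24.7 31.1]
[312.7 238.4] 1219.875 [555.9 -54.8] 4.43457541005743 [124.5  55. ] [557.7 -54.3] [127.2  56.9]
[257.7 206.5] 195.1875 [629.7  77.1] 6.198707564873747 [83. 14.] [629.2  77.5] [84.4 15.4]
[283.9 204.5] 412.8125 [635.6  15.7] 6.159260323256295 [84.1 28.7] [635.7  16.1] [84.9 30.2]
[336.2 200.8] 295.4375 [ 648.4 -107.6] 6.109821965924228 [83.3 20.8] [ 648.8 -107.2] [85.2 22.2]
z 16
[263.1 285.5] 124.125 [443.6  57.6] 101.25736601064749 [29.1 24.1] [443.6  58.5] [24.7 31.5]
[290.  283.5] 122.28125 [450.3  -4.4] 91.95687496384238 [28.7 24.2] [450.   -4.1] [24.8 29.4]
[342.4 279.5] 127.40625 [ 463.  -127.3] 98.95240877218146 [30.  24.7] [ 462.9 -127. ] [24.9 31.3]
[312.7 238.4] 1219.875 [557.3 -55. ] 4.434575410057424 [125.4  55.4] [559.  -54.5] [128.1  57.4]
[257.7 206.5] 195.1875 [631.6  77.9] 
[... 178 characters left out ...]
.5 -108.2] 6.109821965924225 [84. 21.] [ 650.9 -107.7] [85.8 22.3]
handles z=13.5, blades z=16
red h [196.8 303. ] 430.3125 [399.1 210. ] 91.0447252097441 [107.8  21.8] [398.9 210.3] [ 24.3 109.9]
c3 h [204.2 267.5] 428.0 [482.2 197.3] 89.94348613625536 [106.9  22.2] [482.5 197.6] [111.1  24.4]
c1 h [475.1 287.3] 424.5 [ 453.5 -442.1] 89.54152980185698 [107.6  22.5] [ 453.2 -442. ] [111.1  24.3]
red b [137.4 302.7] 265.75 [396.1 347.3] 91.08759181756518 [98.2 14.9] [395.9 346.1] [15.5 99.9]
c3 b [148.  266.1] 173.5625 [481.5 328.2] 89.99318426370552 [105.7   9.4] [481.3 328.4] [ 10.5 109.8]
c1 b [415.4 285. ] 414.15625 [ 454.8 -299.1] 89.31581376700612 [97.5 24.1] [ 454.6 -299.4] [98.5 25.2]
```

```bash
python3 - <<'E'
from h import *
np.set_printoptions(suppress=True,precision=1)
from scipy.spatial.transform import Rotation as R
s=manip.read_state();M=R.from_euler("xyz",s["eef_rot"]).as_matrix();print(M.round(3))
S=4;p,d=load("top",0);X=dep("top",d)
print("vise zmax by x:",[(x,np.round(np.percentile(X[...,2][(abs(X[...,0]-x)<8)&(X[...,1]<-250)&(X[...,1]>-550)],99))) for x in range(560,720,15)])
print("mallet:",[(x,np.round(np.percentile(X[...,2][(abs(X[...,0]-x)<8)&(X[...,1]<170)&(X[...,1]>20)],99))) for x in range(660,860,20)])
print("ends L,R", plane("top",[(404.2,249.6)],43+0),plane("top",[(487,254.6)],19), "screw",plane("top",[(438.8,250.2)],62))
print("head top", plane("top",[(380+232/5,220+100/5),(380+232/5,220+215/5),(380+300/5,220+97/5),(380+300/5,220+215/5)],45))
# gauge depth heights along beam
for u in(406,415,424,450,460,470,480,485):
    v=int(round(249.6+(u-404.2)*5/82.8)); print(u,np.median(X[v-1:v+2,u-1:u+2].reshape(-1,3),0))
ps,_=load("side",0)
for n,a in dict(sL=(150,280,400,430),sT=(220,225,410,310),sR=(340,190,430,245)).items():
    u0,v0,u1,v1=a;k=min(800/(u1-u0),600/(v1-v0));cv2.imwrite(f"pics/{n}.png",cv2.resize(ps[v0:v1,u0:u1,::-1],None,fx=k,fy=k,interpolation=cv2.INTER_CUBIC));print(n,k)
E
```

```text
[[-0.   1.   0.2]
 [ 0.   0.2 -1. ]
 [-1.   0.  -0. ]]
vise zmax by x: [(560, np.float64(48.0)), (575, np.float64(50.0)), (590, np.float64(45.0)), (605, np.float64(43.0)), (620, np.float64(41.0)), (635, np.float64(131.0)), (650, np.float64(131.0)), (665, np.float64(131.0)), (680, np.float64(131.0)), (695, np.float64(132.0)), (710, np.float64(131.0))]
mallet: [(660, np.float64(41.0)), (680, np.float64(36.0)), (700, np.float64(11.0)), (720, np.float64(4.0)), (740, np.float64(4.0)), (760, np.float64(63.0)), (780, np.float64(65.0)), (800, np.float64(254.0)), (820, np.float64(255.0)), (840, np.float64(66.0))]
ends L,R [[ 534.6 -267.1   43. ]] [[ 531.2 -468.5   19. ]] screw [[ 533.3 -343.2   62. ]]
head top [[ 558.3 -318.4   45. ]
 [ 504.7 -318.5   45. ]
 [ 560.7 -350.2   45. ]
 [ 505.6 -350.1   45. ]]
406 [ 534.  -271.9   40.3]
415 [ 535.1 -293.6   36.5]
424 [ 533.3 -314.8   36. ]
450 [ 533.9 -377.3   29.9]
460 [ 532.5 -402.7   24.5]
470 [ 531.2 -428.5   20. ]
480 [ 532.4 -452.4   18.1]
485 [ 533.3 -464.8   10.9]
sL 3.2
sT 4.2105263157894735
sR 8.88888888888889
```

```bash
python3 - <<'E'
from h import *
np.set_printoptions(suppress=True,precision=1)
# two-view heights: top-view patch centres vs side masks
S=4;p,_=load("side",0);P=cv2.resize(p,None,fx=S,fy=S,interpolation=cv2.INTER_CUBIC);H=cv2.cvtColor(P,cv2.COLOR_RGB2HSV).astype(int)
h,s,v=H[...,0],H[...,1],H[...,2]
def cen(m,b):
    q=np.zeros(m.shape,np.uint8);u0,v0,u1,v1=[S*i for i in b];q[v0:v1,u0:u1]=1;q&=m.astype(np.uint8)
    n,l,st,c=cv2.connectedComponentsWithStats(q);i=1+st[1:,4].argmax();return (c[i]+.5)/S-.5,st[i,4]/S/S
for n,m,b,t in(("red h",((h<9)|(h>172))&(s>130),(335,310,380,370),(196.8,303)),("c3 h",(h<18)&(s>130),(295,300,335,345),(204.2,267.5)),
 ("c1 h",(h<18)&(s>130),(396,198,416,222),(475.1,287.3)),("red b",s<70,(315,360,352,420),(137.4,302.7)),("gaugefloor",(s<70)&(v>60),(290,250,355,275),(312.7,238.4))):
    c,a=cen(m,b);print(n,c,a,tri([t],[c]))
E
```

```text
red h [361.8 334.4] 544.4375 [[397.7 209.5  17.3   2.9]]
c3 h [314.7 322.4] 450.25 [[480.  196.5  16.5   4.2]]
c1 h [407.4 208.5] 81.8125 [[ 450.4 -438.7   22.4    5.1]]
red b [334.5 389.7] 966.25 [[395.4 346.9  15.3   1.5]]
gaugefloor [322.7 260.7] 589.4375 [[556.3 -55.5  11.9   5. ]]
```

View pics/sT.png

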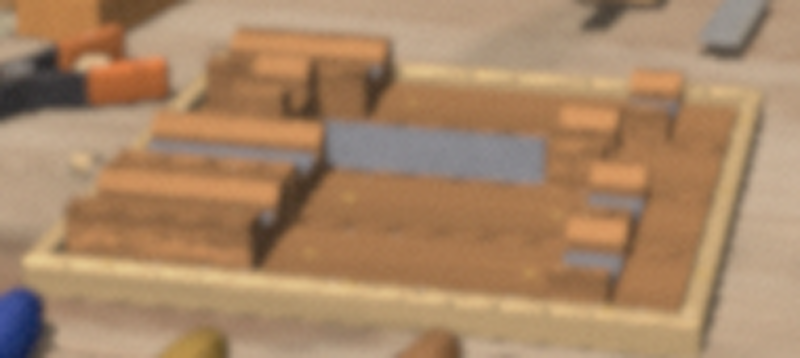

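View pics/sR.png

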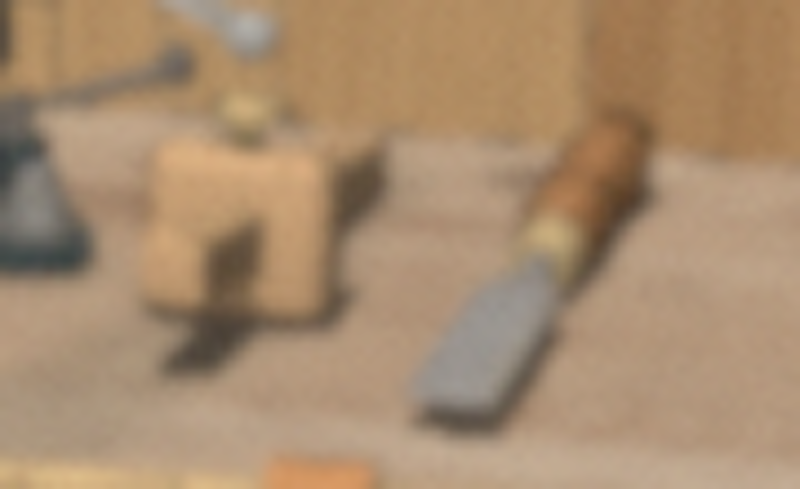

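Two-view heights agree with the text: handle surface 17, blade 15 and gauge-bed floor 12 mm. Vise tops out at 131 mm from x≥635. I'll write a move planner next.

```bash
cat > plan.py <<'E'
import sys,json
from h import *
from scipy.spatial.transform import Rotation as R
def pose():
    s=manip.read_state();return np.array(s["eef_pos"]),R.from_euler("xyz",s["eef_rot"]).as_matrix(),s
def target(psi):
    a=np.radians(psi);x=np.array([0,0,-1.]);z=np.array([np.cos(a),np.sin(a),0]);return np.c_[x,np.cross(z,x),z]
def show():
    p,M,s=pose();print("t",round(s["clock"],2),"tcp",p.round(1),"psi",round(np.degrees(np.arctan2(M[1,2],M[0,2])),2),"tilt",round(np.degrees(np.arccos(-M[2,0])),2),"gap",round(s["finger_gap"],1),"F",np.round(s["wrist_force"],1),"q1,q6",s["joints"][[0,5]].round(2))
def go(xyz,psi,n):
    p,M,_=pose();T=target(psi)
    rv=R.from_matrix(M.T@T).as_rotvec();t=np.degrees(rv)/n
    dt=[];dp=[]
    step=(np.array(xyz)-p)/n;Mi=M
    for i in range(n):
        dp.append((Mi.T@step/10).round(2).tolist());dt.append(t.round(2).tolist());Mi=Mi@R.from_rotvec(rv/n).as_matrix()
    show();print(json.dumps(dict(turn=dt,dp=dp)), "max", abs(np.array(dp)).max(),abs(t).max())
if __name__=="__main__":
    a=[float(x) for x in sys.argv[1:]]
    go(a[:3],a[3],int(a[4])) if a else show()
E
python3 plan.py 453.6 -413.9 160 -0.6 8
```

```text
t 0.1 tcp [ 131.7 -533.8  205. ] psi -76.15 tilt 0.06 gap 93.8 F [-0.7  1.  -0.3] q1,q6 [-1.4  -0.07]
{"turn": [[-9.44, -0.01, -0.01], [-9.44, -0.01, -0.01], [-9.44, -0.01, -0.01], [-9.44, -0.01, -0.01], [-9.44, -0.01, -0.01], [-9.44, -0.01, -0.01], [-9.44, -0.01, -0.01], [-9.44, -0.01, -0.01]], "dp": [[0.56, 4.27, -0.49], [0.56, 4.29, 0.22], [0.56, 4.2, 0.92], [0.56, 3.99, 1.59], [0.56, 3.67, 2.23], [0.56, 3.26, 2.8], [0.56, 2.76, 3.29], [0.56, 2.18, 3.7]]} max 4.29 9.4433367581619
```

Request:
jog_arm:
  turn:
    - [-9.4,0,0]
    - [-9.4,0,0]
    - [-9.4,0,0]
    - [-9.4,0,0]
    - [-9.4,0,0]
    - [-9.4,0,0]
    - [-9.4,0,0]
    - [-9.4,0,0]
  dp:
    - [0.5,4.3,-0.5]
    - [0.5,4.3,0.2]
    - [0.5,4.2,0.9]
    - [0.5,4.0,1.6]
    - [0.5,3.7,2.2]
    - [0.5,3.3,2.8]
    - [0.5,2.8,3.3]
    - [0.5,2.2,3.7]
  gripper: [0,0,0,0,0,0,0,0]
  grip_force: 30

```text
clock: 1.1
eef_pos: [459.8, -403.9, 161.5]
eef_rot: [2.105, 1.566, 2.126]
wrist_force: [-0.6, -0.8, -0.8]
finger_gap: 94.1
```

```bash
python3 plan.py 453.6 -413.9 60 -0.6 3
```

```text
t 1.1 tcp [ 459.8 -403.9  161.5] psi 1.17 tilt 0.28 gap 94.1 F [-0.6 -0.8 -0.8] q1,q6 [-0.78 -0.8 ]
{"turn": [[0.59, -0.05, -0.08], [0.59, -0.05, -0.08], [0.59, -0.05, -0.08]], "dp": [[3.38, -0.34, -0.21], [3.38, -0.34, -0.21], [3.38, -0.34, -0.2]]} max 3.38 0.5887432807177816
```

Request:
jog_arm:
  turn:
    - [0.6,0,-0.1]
    - [0.6,0,-0.1]
    - [0.6,0,0]
    - [0,0,0]
  dp:
    - [3.4,-0.3,-0.2]
    - [3.4,-0.3,-0.2]
    - [3.4,-0.3,-0.2]
    - [0,0,0]
  gripper: [0,0,0,0]

```text
clock: 1.6
eef_pos: [456.0, -410.2, 54.9]
eef_rot: [2.589, 1.566, 2.584]
wrist_force: [-0.1, -0.7, 0.8]
finger_gap: 94.2
```

```bash
python3 plan.py 453.6 -413.9 5 -0.6 3
```

```text
t 1.6 tcp [ 456.  -410.2   54.9] psi -0.25 tilt 0.28 gap 94.2 F [-0.1 -0.7  0.8] q1,q6 [-0.79 -0.79]
{"turn": [[0.12, -0.08, -0.05], [0.12, -0.08, -0.05], [0.12, -0.08, -0.05]], "dp": [[1.66, -0.13, -0.07], [1.66, -0.13, -0.07], [1.66, -0.13, -0.08]]} max 1.66 0.11644790739021925
```

Request:
jog_arm:
  turn:
    - [0.2,-0.1,0]
    - [0.2,0,0]
    - [0,0,0]
    - [0,0,0]
  dp:
    - [2.0,-0.2,-0.1]
    - [1.5,-0.1,-0.1]
    - [0.8,-0.1,0]
    - [0,0,0]
  gripper: [0,0,0,0]

```text
clock: 2.1
eef_pos: [454.7, -415.2, 11.9]
eef_rot: [0.792, 1.571, 0.78]
wrist_force: [-0.3, 0.1, -0.5]
finger_gap: 94.0
```

```bash
python3 plan.py 453.6 -413.9 5 -0.6 1
```

```text
t 2.1 tcp [ 454.7 -415.2   11.9] psi -0.66 tilt 0.01 gap 94.0 F [-0.3  0.1 -0.5] q1,q6 [-0.8  -0.79]
{"turn": [[-0.06, 0.01, -0.01]], "dp": [[0.69, 0.13, -0.11]]} max 0.69 0.06127769428670986
```

Request:
jog_arm:
  turn:
    - [0,0,0]
    - [0,0,0]
    - [0,0,0]
    - [0,0,0]
    - [0,0,0]
    - [0,0,0]
    - [0,0,0]
    - [0,0,0]
  dp:
    - [0.65,0.1,-0.1]
    - [0,0,0]
    - [0,0,0]
    - [0,0,0]
    - [0,0,0]
    - [0,0,0]
    - [0,0,0]
    - [0,0,0]
  gripper: [0,0.3,1,1,1,1,1,1]

```text
clock: 3.1
eef_pos: [454.4, -414.7, 6.7]
eef_rot: [-0.701, 1.568, -0.713]
wrist_force: [0.2, 1.1, 0.4]
finger_gap: 27.8
```

```bash
python3 plan.py 453.6 -413.9 110 -0.6 3
```

```text
t 3.1 tcp [ 454.4 -414.7    6.7] psi -0.65 tilt 0.15 gap 27.8 F [0.2 1.1 0.4] q1,q6 [-0.8  -0.79]
{"turn": [[-0.02, 0.04, 0.03], [-0.02, 0.04, 0.03], [-0.02, 0.04, 0.03]], "dp": [[-3.44, 0.02, -0.02], [-3.44, 0.02, -0.02], [-3.44, 0.02, -0.02]]} max 3.44 0.03817533562835656
```

Request:
jog_arm:
  turn:
    - [0,0,0]
    - [0,0,0]
    - [0,0,0]
    - [0,0,0]
    - [0,0,0]
    - [0,0,0]
    - [0,0,0]
  dp:
    - [0,0,0]
    - [0,0,0]
    - [-1.5,0,0]
    - [-3,0,0]
    - [-3,0,0]
    - [-2,0,0]
    - [0,0,0]
  gripper: [1,1,1,1,1,1,1]

```text
clock: 3.98
eef_pos: [454.1, -414.4, 107.6]
eef_rot: [-0.716, 1.568, -0.728]
wrist_force: [0.1, 0.4, -3.0]
finger_gap: 24.4
```

```bash
python3 - <<'E'
from h import *
grab(1)
E
python3 plan.py 505.6 1.6 110 -83.8 10
```

```text
t 4.08 tcp [ 453.4 -413.8  105.4] psi -0.65 tilt 0.02 gap 24.6 F [ 0.9  0.6 -1.7] q1,q6 [-0.8  -0.79]
{"turn": [[8.32, -0.0, -0.0], [8.32, -0.0, -0.0], [8.32, -0.0, -0.0], [8.32, -0.0, -0.0], [8.32, -0.0, -0.0], [8.32, -0.0, -0.0], [8.32, -0.0, -0.0], [8.32, -0.0, -0.0], [8.32, -0.0, -0.0], [8.32, -0.0, -0.0]], "dp": [[-0.04, 4.16, 0.47], [-0.04, 4.18, -0.13], [-0.05, 4.12, -0.74], [-0.05, 3.97, -1.32], [-0.05, 3.74, -1.88], [-0.05, 3.43, -2.41], [-0.05, 3.04, -2.88], [-0.05, 2.6, -3.29], [-0.05, 2.09, -3.63], [-0.05, 1.55, -3.89]]} max 4.18 8.315076318082218
```

View pics/side1.png

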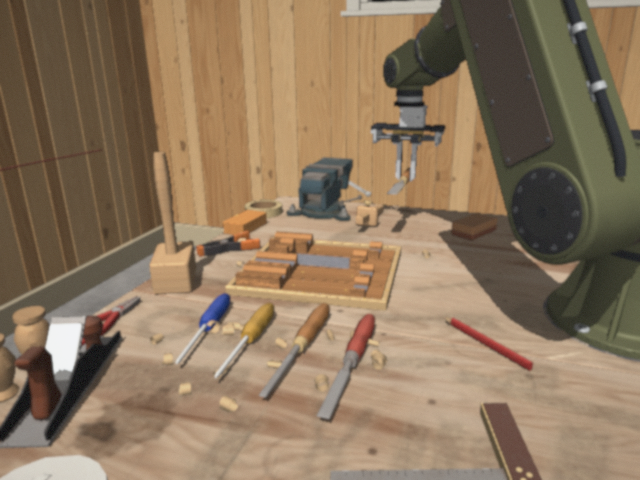

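The side view shows the gripper holding the chisel clear of the bench at (400,185).

Request:
jog_arm:
  turn:
    - [8.3,0,0]
    - [8.3,0,0]
    - [8.3,0,0]
    - [8.3,0,0]
    - [8.3,0,0]
    - [8.3,0,0]
    - [8.3,0,0]
    - [8.3,0,0]
  dp:
    - [0,4.2,0.5]
    - [0,4.2,-0.1]
    - [0,4.1,-0.7]
    - [0,4.0,-1.3]
    - [0,3.7,-1.9]
    - [0,3.4,-2.4]
    - [0,3.0,-2.9]
    - [0,2.6,-3.3]
  gripper: [1,1,1,1,1,1,1,1]

```text
clock: 5.08
eef_pos: [496.9, -72.3, 97.4]
eef_rot: [-2.444, 1.557, 2.627]
wrist_force: [0.5, -0.2, -1.2]
finger_gap: 24.1
```

```bash
python3 plan.py 505.6 1.6 105 -83.8 4
```

```text
t 5.08 tcp [496.9 -72.3  97.4] psi -69.41 tilt 0.79 gap 24.1 F [ 0.5 -0.2 -1.2] q1,q6 [-0.22  0.99]
{"turn": [[3.6, -0.13, 0.14], [3.6, -0.13, 0.14], [3.6, -0.13, 0.14], [3.6, -0.13, 0.14]], "dp": [[-0.18, 0.85, -1.66], [-0.18, 0.75, -1.71], [-0.18, 0.64, -1.75], [-0.19, 0.53, -1.78]]} max 1.78 3.597159686839869
```

Request:
jog_arm:
  turn:
    - [3.5,-0.2,0.1]
    - [3.5,-0.1,0.1]
    - [3.5,-0.1,0.1]
    - [2.5,-0.1,0.1]
    - [0,0,0]
  dp:
    - [-0.2,0.8,-1.7]
    - [-0.2,0.7,-1.7]
    - [-0.2,0.6,-1.7]
    - [-0.1,0.4,-1.4]
    - [0,0,0]
  gripper: [1,1,1,1,1]

```text
clock: 5.7
eef_pos: [501.1, 2.3, 99.8]
eef_rot: [-1.778, 1.559, 3.061]
wrist_force: [0.3, -0.0, -1.7]
finger_gap: 24.2
```

```bash
python3 - <<'E'
from h import *
grab(2)
p,_=load("top",2); cv2.imwrite("pics/t2c.png",cv2.resize(p[150:330,210:390,::-1],None,fx=3.3,fy=3.3,interpolation=cv2.INTER_CUBIC))
p,_=load("side",2); cv2.imwrite("pics/s2c.png",cv2.resize(p[180:320,200:420,::-1],None,fx=3.6,fy=3.6,interpolation=cv2.INTER_CUBIC))
E
python3 plan.py 505.6 1.6 60 -83.8 3
```

```text
t 5.8 tcp [501.1   1.5 100. ] psi -82.72 tilt 0.66 gap 24.1 F [-0.2 -0.2 -2. ] q1,q6 [-0.07  1.37]
{"turn": [[0.36, -0.04, 0.22], [0.36, -0.04, 0.22], [0.36, -0.04, 0.22]], "dp": [[1.33, 0.16, 0.02], [1.33, 0.16, 0.02], [1.33, 0.15, 0.01]]} max 1.33 0.3602861796400115
```

View pics/t2c.png

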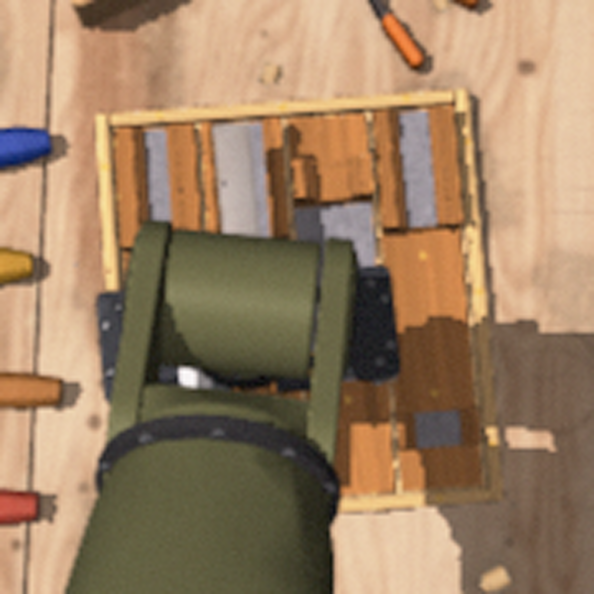

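View pics/s2c.png

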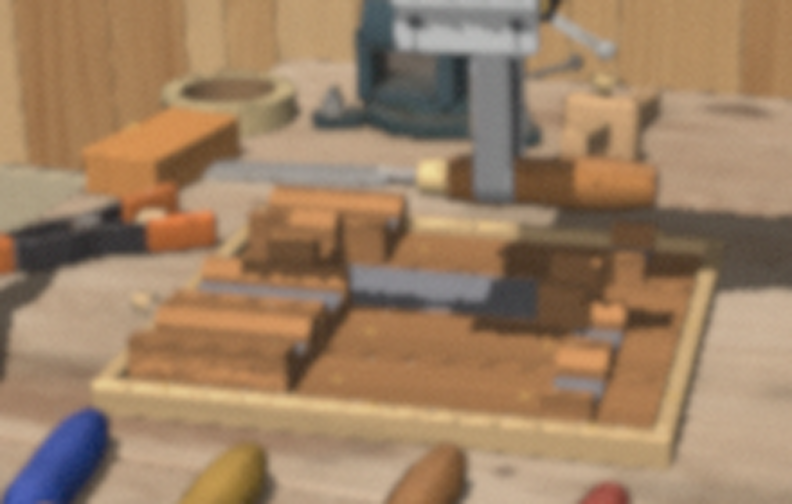

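The chisel hangs level, with its blade at (240,180) above the wide slot. I'll go down.

Request:
jog_arm:
  turn:
    - [0.4,0,0.2]
    - [0.4,0,0.2]
    - [0.3,0,0.2]
    - [0,0,0]
  dp:
    - [1.3,0.2,0]
    - [1.8,0.2,0]
    - [1.5,0.1,0]
    - [0,0,0]
  gripper: [1,1,1,1]

```text
clock: 6.3
eef_pos: [505.0, 0.1, 49.5]
eef_rot: [-2.353, 1.567, 2.465]
wrist_force: [-0.2, 1.5, -0.8]
finger_gap: 24.2
```

```bash
python3 plan.py 505.6 1.6 30 -83.8 3
```

```text
t 6.3 tcp [5.05e+02 1.00e-01 4.95e+01] psi -83.93 tilt 0.2 gap 24.2 F [-0.2  1.5 -0.8] q1,q6 [-0.07  1.39]
{"turn": [[-0.04, -0.05, 0.05], [-0.04, -0.05, 0.05], [-0.04, -0.05, 0.05]], "dp": [[0.65, 0.03, -0.05], [0.65, 0.03, -0.05], [0.65, 0.03, -0.05]]} max 0.65 0.048151054467409415
```

Request:
jog_arm:
  turn:
    - [0,0,0]
    - [0,0,0]
    - [0,0,0]
    - [0,0,0]
    - [0,0,0]
    - [0,0,0]
  dp:
    - [0.8,0,-0.1]
    - [0.7,0,-0.1]
    - [0.5,0,0]
    - [0.3,0,0]
    - [0.2,0,0]
    - [0,0,0]
  gripper: [1,1,1,1,1,1]

```text
clock: 7.05
eef_pos: [505.2, 1.8, 23.5]
eef_rot: [-2.603, 1.568, 2.216]
wrist_force: [-0.7, -0.0, -2.0]
finger_gap: 24.5
```

```bash
python3 plan.py 505.6 1.6 22 -83.8 2
```

```text
t 7.05 tcp [505.2   1.8  23.5] psi -83.93 tilt 0.15 gap 24.5 F [-0.7 -0.  -2. ] q1,q6 [-0.07  1.39]
{"turn": [[-0.06, -0.06, 0.04], [-0.06, -0.06, 0.04]], "dp": [[0.07, 0.02, 0.01], [0.07, 0.02, 0.01]]} max 0.07 0.06481732726851339
```

Request:
jog_arm:
  turn:
    - [0,0,0]
    - [0,0,0]
    - [0,0,0]
  dp:
    - [0.1,0,0]
    - [0.1,0,0]
    - [0,0,0]
  gripper: [1,1,1]

```text
clock: 7.42
eef_pos: [505.6, 1.8, 22.9]
eef_rot: [-3.042, 1.569, 1.777]
wrist_force: [-0.1, -0.2, -2.2]
finger_gap: 24.2
```

Request:
jog_arm:
  turn:
    - [0,0,0]
    - [0,0,0]
    - [0,0,0]
  dp:
    - [0.2,0,0]
    - [0.1,0,0]
    - [0,0,0]
  gripper: [1,1,1]

```text
clock: 7.8
eef_pos: [505.9, 1.9, 22.7]
eef_rot: [2.722, 1.569, 1.258]
wrist_force: [0.0, -1.0, -2.6]
finger_gap: 24.3
```

Request:
jog_arm:
  turn:
    - [0,0,0]
    - [0,0,0]
  dp:
    - [0.3,0,0]
    - [0.3,0,0]
  gripper: [1,1]

```text
clock: 8.05
eef_pos: [507.8, 2.0, 21.1]
eef_rot: [1.825, 1.565, 0.36]
wrist_force: [-15.7, 2.7, 40.4]
finger_gap: 24.2
```

```bash
python3 - <<'E'
from h import *
grab(3)
p,_=load("side",3); cv2.imwrite("pics/s3c.png",cv2.resize(p[180:320,200:420,::-1],None,fx=3.6,fy=3.6,interpolation=cv2.INTER_CUBIC))
E
python3 plan.py
```

```text
t 8.15 tcp [507.9   2.   21. ] psi -83.91 tilt 0.32 gap 24.2 F [-12.9   1.9  34.4] q1,q6 [-0.07  1.39]
```

View pics/s3c.png

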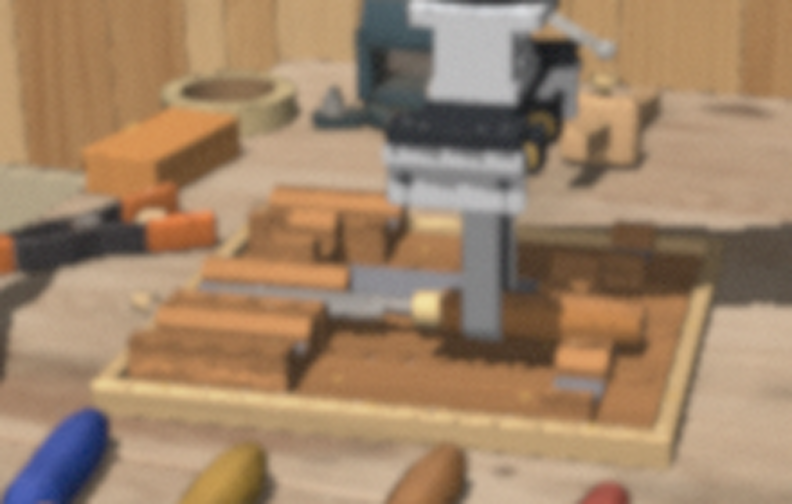

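The chisel is in the wide bed and pressing on its floor (about 40 N, contact at z≈22). Release.

Request:
jog_arm:
  turn:
    - [0,0,0]
    - [0,0,0]
    - [0,0,0]
    - [0,0,0]
    - [0,0,0]
    - [0,0,0]
  dp:
    - [-0.2,0,0]
    - [0,0,0]
    - [0,0,0]
    - [-2,0,0]
    - [-5,0,0]
    - [-5,0,0]
  gripper: [0.9,0.57,0.57,0.57,0.57,0.57]

```text
clock: 8.9
eef_pos: [505.5, 1.8, 141.9]
eef_rot: [-2.485, 1.567, 2.334]
wrist_force: [0.2, -0.6, -0.3]
finger_gap: 40.5
```

```bash
python3 plan.py 398.4 235.7 130 1.3 10
```

```text
t 8.9 tcp [505.5   1.8 141.9] psi -83.91 tilt 0.19 gap 40.5 F [ 0.2 -0.6 -0.3] q1,q6 [-0.07  1.39]
{"turn": [[-8.52, -0.02, -0.0], [-8.52, -0.02, -0.0], [-8.52, -0.02, -0.0], [-8.52, -0.02, -0.0], [-8.52, -0.02, -0.0], [-8.52, -0.02, -0.0], [-8.52, -0.02, -0.0], [-8.52, -0.02, -0.0], [-8.52, -0.02, -0.0], [-8.52, -0.02, -0.0]], "dp": [[0.13, -0.82, -2.44], [0.13, -0.45, -2.53], [0.12, -0.07, -2.57], [0.12, 0.32, -2.55], [0.12, 0.69, -2.48], [0.12, 1.05, -2.35], [0.12, 1.39, -2.17], [0.12, 1.69, -1.94], [0.12, 1.96, -1.67], [0.12, 2.19, -1.36]]} max 2.57 8.521248327147742
```

Request:
jog_arm:
  turn:
    - [-8.5,0,0]
    - [-8.5,0,0]
    - [-8.5,0,0]
    - [-8.5,0,0]
    - [-8.5,0,0]
    - [-8.5,0,0]
    - [-8.5,0,0]
    - [-8.5,0,0]
  dp:
    - [-0.5,-0.8,-2.4]
    - [0.1,-0.5,-2.5]
    - [0.1,-0.1,-2.6]
    - [0.1,0.3,-2.6]
    - [0.1,0.7,-2.5]
    - [0.1,1.1,-2.4]
    - [0.1,1.4,-2.2]
    - [0.1,1.7,-1.9]
  gripper: [0.4,0,0,0,0,0,0,0]

```text
clock: 9.9
eef_pos: [415.5, 192.8, 142.0]
eef_rot: [0.812, 1.567, 0.569]
wrist_force: [-0.2, -0.3, 0.3]
finger_gap: 94.3
```

```bash
python3 - <<'E'
from h import *
grab(4)
p,_=load("top",4); cv2.imwrite("pics/t4c.png",cv2.resize(p[150:330,210:390,::-1],None,fx=3.3,fy=3.3,interpolation=cv2.INTER_CUBIC))
E
python3 plan.py 398.4 235.7 60 1.3 5
```

```text
t 10.0 tcp [415.2 193.4 142. ] psi -13.94 tilt 0.2 gap 93.7 F [0.4 0.3 0.2] q1,q6 [0.36 0.6 ]
{"turn": [[-3.05, 0.03, -0.03], [-3.05, 0.03, -0.03], [-3.05, 0.03, -0.03], [-3.05, 0.03, -0.03], [-3.05, 0.03, -0.03]], "dp": [[1.64, 0.74, -0.53], [1.64, 0.76, -0.49], [1.64, 0.79, -0.45], [1.64, 0.81, -0.41], [1.64, 0.84, -0.36]]} max 1.64 3.047385261267321
```

View pics/t4c.png

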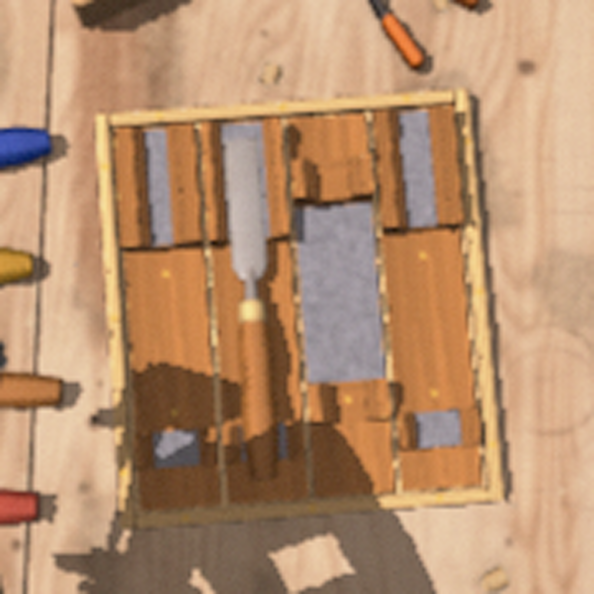

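Chisel_1 lies in the wide bed, blade at (243,200), tip about 10 mm from the slot's end (12 expected). Now chisel_2.

Request:
jog_arm:
  turn:
    - [-3,0,0]
    - [-3,0,0]
    - [-3,0,0]
    - [-3,0,0]
    - [-3,0,0]
    - [0,0,0]
  dp:
    - [1.6,0.7,-0.5]
    - [1.6,0.8,-0.5]
    - [1.6,0.8,-0.4]
    - [1.6,0.8,-0.4]
    - [1.6,0.8,-0.4]
    - [0,0,0]
  gripper: [0,0,0,0,0,0]

```text
clock: 10.75
eef_pos: [401.0, 233.1, 59.1]
eef_rot: [0.355, 1.567, 0.362]
wrist_force: [0.6, -0.6, -0.4]
finger_gap: 93.8
```

```bash
python3 plan.py 398.4 235.7 10 1.3 3
```

```text
t 10.75 tcp [401.  233.1  59.1] psi 0.38 tilt 0.19 gap 93.8 F [ 0.6 -0.6 -0.4] q1,q6 [0.45 0.44]
{"turn": [[-0.3, 0.06, -0.02], [-0.3, 0.06, -0.02], [-0.3, 0.06, -0.02]], "dp": [[1.64, 0.08, -0.09], [1.64, 0.08, -0.09], [1.64, 0.09, -0.09]]} max 1.64 0.30496678318517173
```

Request:
jog_arm:
  turn:
    - [-0.4,0,0]
    - [-0.4,0,0]
    - [-0.2,0,0]
    - [0,0,0]
    - [0,0,0]
  dp:
    - [2,0.1,-0.1]
    - [2,0.1,-0.1]
    - [0.8,0.1,-0.1]
    - [0.3,0,0]
    - [0,0,0]
  gripper: [0,0,0,0,0]

```text
clock: 11.38
eef_pos: [401.4, 234.8, 10.0]
eef_rot: [0.356, 1.563, 0.368]
wrist_force: [0.5, -0.8, -0.2]
finger_gap: 93.9
```

```bash
python3 plan.py 398.4 235.7 6 1.3 1
```

```text
t 11.38 tcp [401.4 234.8  10. ] psi 0.68 tilt 0.45 gap 93.9 F [ 0.5 -0.8 -0.2] q1,q6 [0.45 0.44]
{"turn": [[-0.62, 0.42, -0.15]], "dp": [[0.4, 0.09, -0.3]]} max 0.4 0.6183429072367455
```

Request:
jog_arm:
  turn:
    - [-0.6,0.4,-0.1]
    - [0,0,0]
    - [0,0,0]
    - [0,0,0]
    - [0,0,0]
    - [0,0,0]
    - [0,0,0]
    - [0,0,0]
  dp:
    - [0.5,0.1,-0.3]
    - [0,0,0]
    - [0,0,0]
    - [0,0,0]
    - [0,0,0]
    - [0,0,0]
    - [0,0,0]
    - [0,0,0]
  gripper: [0.3,0.5,1,1,1,1,1,1]

```text
clock: 12.38
eef_pos: [398.9, 236.1, 5.8]
eef_rot: [0.766, 1.568, 0.788]
wrist_force: [-0.2, 0.7, -0.3]
finger_gap: 24.2
```

```bash
python3 plan.py
```

```text
t 12.38 tcp [398.9 236.1   5.8] psi 1.29 tilt 0.14 gap 24.2 F [-0.2  0.7 -0.3] q1,q6 [0.46 0.43]
```

Request:
jog_arm:
  turn:
    - [0,0,0]
    - [0,0,0]
    - [0,0,0]
    - [0,0,0]
    - [0,0,0]
  dp:
    - [-1.5,0,0]
    - [-3,0,0]
    - [-3,0,0]
    - [-2.5,0,0]
    - [0,0,0]
  gripper: [1,1,1,1,1]

```text
clock: 13.0
eef_pos: [398.5, 235.8, 112.0]
eef_rot: [0.69, 1.568, 0.712]
wrist_force: [-1.1, 0.7, -2.1]
finger_gap: 24.3
```

```bash
python3 plan.py 518.4 -121.5 115 -83.8 14
```

```text
t 13.0 tcp [398.5 235.8 112. ] psi 1.29 tilt 0.18 gap 24.3 F [-1.1  0.7 -2.1] q1,q6 [0.45 0.43]
{"turn": [[6.08, 0.0, -0.01], [6.08, 0.0, -0.01], [6.08, 0.0, -0.01], [6.08, 0.0, -0.01], [6.08, 0.0, -0.01], [6.08, 0.0, -0.01], [6.08, 0.0, -0.01], [6.08, 0.0, -0.01], [6.08, 0.0, -0.01], [6.08, 0.0, -0.01], [6.08, 0.0, -0.01], [6.08, 0.0, -0.01], [6.08, 0.0, -0.01], [6.08, 0.0, -0.01]], "dp": [[-0.02, -2.57, 0.8], [-0.02, -2.47, 1.07], [-0.02, -2.35, 1.32], [-0.02, -2.19, 1.56], [-0.02, -2.01, 1.79], [-0.02, -1.81, 1.99], [-0.02, -1.59, 2.17], [-0.02, -1.35, 2.33], [-0.02, -1.1, 2.46], [-0.02, -0.83, 2.56], [-0.02, -0.56, 2.63], [-0.02, -0.28, 2.68], [-0.02, 0.01, 2.69], [-0.02, 0.29, 2.68]]} max 2.69 6.078117171537203
```

Request:
jog_arm:
  turn:
    - [6,0,0]
    - [6,0,0]
    - [6,0,0]
    - [6,0,0]
    - [6,0,0]
    - [6,0,0]
    - [6,0,0]
    - [6,0,0]
  dp:
    - [0,-2.6,0.8]
    - [0,-2.5,1.1]
    - [0,-2.4,1.3]
    - [0,-2.2,1.6]
    - [0,-2.0,1.8]
    - [0,-1.8,2.0]
    - [0,-1.6,2.2]
    - [0,-1.4,2.3]
  gripper: [1,1,1,1,1,1,1,1]

```text
clock: 14.0
eef_pos: [464.1, 24.0, 105.4]
eef_rot: [-2.443, 1.564, 3.002]
wrist_force: [0.0, -0.3, -0.4]
finger_gap: 24.5
```

```bash
python3 plan.py 518.4 -121.5 115 -83.8 6
```

```text
t 14.0 tcp [464.1  24.  105.4] psi -48.06 tilt 0.37 gap 24.5 F [ 0.  -0.3 -0.4] q1,q6 [-0.03  0.81]
{"turn": [[5.96, -0.03, 0.05], [5.96, -0.03, 0.05], [5.96, -0.03, 0.05], [5.96, -0.03, 0.05], [5.96, -0.03, 0.05], [5.96, -0.03, 0.05]], "dp": [[-0.17, -0.95, 2.41], [-0.17, -0.69, 2.49], [-0.17, -0.43, 2.55], [-0.17, -0.16, 2.58], [-0.16, 0.11, 2.59], [-0.16, 0.37, 2.56]]} max 2.59 5.957390617938717
```

Request:
jog_arm:
  turn:
    - [6,0,0]
    - [6,0,0.1]
    - [6,0,0]
    - [6,0,0.1]
    - [6,0,0]
    - [5,0,0]
    - [0,0,0]
  dp:
    - [-0.2,-0.9,2.4]
    - [-0.2,-0.7,2.5]
    - [-0.2,-0.4,2.5]
    - [-0.2,-0.2,2.5]
    - [-0.1,0.1,2.5]
    - [-0.1,0.3,2]
    - [0,0,0]
  gripper: [1,1,1,1,1,1,1]

```text
clock: 14.88
eef_pos: [512.2, -119.9, 107.8]
eef_rot: [-2.008, 1.557, 2.803]
wrist_force: [-0.4, 0.4, -1.5]
finger_gap: 23.9
```

```bash
python3 plan.py 518.4 -121.5 60 -83.8 4
```

```text
t 14.88 tcp [ 512.2 -119.9  107.8] psi -84.4 tilt 0.81 gap 23.9 F [-0.4  0.4 -1.5] q1,q6 [-0.3   1.17]
{"turn": [[-0.15, -0.09, 0.18], [-0.15, -0.09, 0.18], [-0.15, -0.09, 0.18], [-0.15, -0.09, 0.18]], "dp": [[1.19, 0.17, 0.06], [1.19, 0.16, 0.06], [1.19, 0.16, 0.06], [1.19, 0.15, 0.06]]} max 1.19 0.1827745696943895
```

Request:
jog_arm:
  turn:
    - [-0.1,-0.1,0.2]
    - [-0.1,-0.1,0.2]
    - [-0.1,-0.1,0.2]
    - [0,0,0.1]
    - [0,0,0]
  dp:
    - [1.4,0.2,0.1]
    - [1.4,0.2,0.1]
    - [1.2,0.2,0]
    - [0.8,0.1,0]
    - [0,0,0]
  gripper: [1,1,1,1,1]

```text
clock: 15.5
eef_pos: [517.8, -118.7, 54.2]
eef_rot: [-2.165, 1.567, 2.657]
wrist_force: [-0.3, 0.2, -1.9]
finger_gap: 24.1
```

```bash
python3 - <<'E'
from h import *
grab(5)
p,_=load("top",5); cv2.imwrite("pics/t5c.png",cv2.resize(p[150:330,210:390,::-1],None,fx=3.3,fy=3.3,interpolation=cv2.INTER_CUBIC))
E
python3 plan.py 518.4 -121.5 24 -83.8 5
```

```text
t 15.6 tcp [ 518.2 -118.9   55. ] psi -83.74 tilt 0.14 gap 24.2 F [ 0.   0.5 -1.2] q1,q6 [-0.29  1.17]
{"turn": [[0.01, -0.02, 0.02], [0.01, -0.02, 0.02], [0.01, -0.02, 0.02], [0.01, -0.02, 0.02], [0.01, -0.02, 0.02]], "dp": [[0.62, 0.0, 0.05], [0.62, 0.0, 0.05], [0.62, -0.0, 0.05], [0.62, -0.0, 0.05], [0.62, -0.0, 0.05]]} max 0.62 0.022172999998754682
```

View pics/t5c.png

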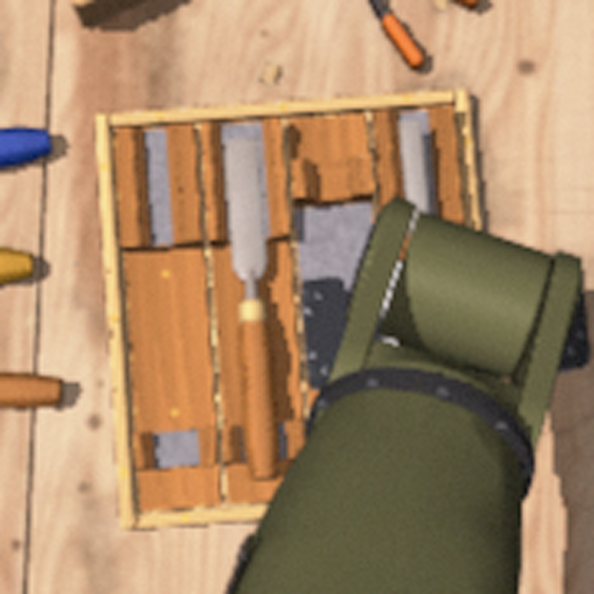

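The red chisel's blade is over the medium slot at (413,160), about 2.5 mm left, so I'll correct that on the way down.

Request:
jog_arm:
  turn:
    - [0,0,0]
    - [0,0,0]
    - [0,0,0]
    - [0,0,0]
    - [0,0,0]
    - [0,0,0]
  dp:
    - [0.8,0,0.1]
    - [0.8,0,0.1]
    - [0.8,0,0.1]
    - [0.5,0,0]
    - [0.3,0,0]
    - [0,0,0]
  gripper: [1,1,1,1,1,1]

```text
clock: 16.35
eef_pos: [519.0, -122.3, 22.2]
eef_rot: [-2.902, 1.57, 1.92]
wrist_force: [-0.8, 0.4, 2.1]
finger_gap: 24.4
```

```bash
python3 plan.py 518.4 -121.5 22 -83.8 1
```

```text
t 16.35 tcp [ 519.  -122.3   22.2] psi -83.75 tilt 0.05 gap 24.4 F [-0.8  0.4  2.1] q1,q6 [-0.3   1.16]
{"turn": [[0.05, -0.05, 0.01]], "dp": [[0.02, -0.05, -0.09]]} max 0.09 0.053189278910895754
```

Contact is light (Fz from −1.5 to +2). Release and go to chisel_3.

Request:
jog_arm:
  turn:
    - [0,0,0]
    - [0,0,0]
    - [0,0,0]
    - [0,0,0]
    - [0,0,0]
    - [0,0,0]
  dp:
    - [0,0,0]
    - [0,0,0]
    - [0,0,0]
    - [-2,0,0]
    - [-5,0,0]
    - [-5,0,0]
  gripper: [0.8,0.57,0.57,0.57,0.57,0.57]

```text
clock: 17.1
eef_pos: [517.7, -122.0, 142.0]
eef_rot: [-2.093, 1.564, 2.728]
wrist_force: [0.5, 1.0, 0.7]
finger_gap: 40.6
```

```bash
python3 plan.py 482.3 222.7 140 0.4 14
```

```text
t 17.1 tcp [ 517.7 -122.   142. ] psi -83.76 tilt 0.39 gap 40.6 F [0.5 1.  0.7] q1,q6 [-0.3   1.16]
{"turn": [[-6.01, -0.03, 0.01], [-6.01, -0.03, 0.01], [-6.01, -0.03, 0.01], [-6.01, -0.03, 0.01], [-6.01, -0.03, 0.01], [-6.01, -0.03, 0.01], [-6.01, -0.03, 0.01], [-6.01, -0.03, 0.01], [-6.01, -0.03, 0.01], [-6.01, -0.03, 0.01], [-6.01, -0.03, 0.01], [-6.01, -0.03, 0.01], [-6.01, -0.03, 0.01], [-6.01, -0.03, 0.01]], "dp": [[0.02, 0.02, -2.47], [0.02, 0.28, -2.46], [0.02, 0.53, -2.42], [0.02, 0.78, -2.35], [0.02, 1.02, -2.25], [0.02, 1.25, -2.13], [0.02, 1.47, -1.99], [0.02, 1.67, -1.83], [0.02, 1.85, -1.64], [0.01, 2.01, -1.44], [0.01, 2.15, -1.22], [0.01, 2.27, -0.99], [0.01, 2.36, -0.74], [0.01, 2.43, -0.49]]} max 2.47 6.01103641574295
```

Request:
jog_arm:
  turn:
    - [-6,0,0]
    - [-6,0,0]
    - [-6,0,0]
    - [-6,0,0]
    - [-6,0,0]
    - [-6,0,0]
    - [-6,0,0]
    - [-6,0,0]
  dp:
    - [-0.5,0,-2.5]
    - [0,0.3,-2.5]
    - [0,0.5,-2.4]
    - [0,0.8,-2.4]
    - [0,1.0,-2.3]
    - [0,1.3,-2.1]
    - [0,1.5,-2.0]
    - [0,1.7,-1.8]
  gripper: [0.57,0.36,0.36,0.36,0.36,0.36,0.36,0.36]

```text
clock: 18.1
eef_pos: [497.2, 80.7, 152.4]
eef_rot: [0.818, 1.567, 0.218]
wrist_force: [-0.0, 0.0, 0.3]
finger_gap: 60.3
```

```bash
python3 plan.py 482.3 222.7 110 0.4 6
```

```text
t 18.1 tcp [497.2  80.7 152.4] psi -34.38 tilt 0.2 gap 60.3 F [-0.   0.   0.3] q1,q6 [0.09 0.69]
{"turn": [[-5.8, 0.03, -0.02], [-5.8, 0.03, -0.02], [-5.8, 0.03, -0.02], [-5.8, 0.03, -0.02], [-5.8, 0.03, -0.02], [-5.8, 0.03, -0.02]], "dp": [[0.71, 1.81, -1.54], [0.71, 1.96, -1.35], [0.71, 2.08, -1.15], [0.71, 2.19, -0.93], [0.71, 2.27, -0.7], [0.71, 2.33, -0.47]]} max 2.33 5.796941349223876
```

Request:
jog_arm:
  turn:
    - [-5.8,0,0]
    - [-5.8,0,0]
    - [-5.8,0,0]
    - [-5.8,0,0]
    - [-5.8,0,0]
    - [-5.8,0,0]
    - [0,0,0]
  dp:
    - [0.7,1.8,-1.5]
    - [0.7,2.0,-1.4]
    - [0.7,2.1,-1.2]
    - [0.7,2.2,-0.9]
    - [0.7,2.2,-0.7]
    - [0.7,2.0,-0.5]
    - [0,0,0]
  gripper: [0.36,0.36,0.36,0.36,0.36,0.36,0.36]

```text
clock: 18.98
eef_pos: [479.7, 225.0, 109.7]
eef_rot: [0.167, 1.565, 0.197]
wrist_force: [0.2, 0.5, 0.9]
finger_gap: 60.2
```

```bash
python3 - <<'E'
from h import *
grab(6)
p,_=load("top",6); cv2.imwrite("pics/t6c.png",cv2.resize(p[150:330,110:390,::-1],None,fx=2.8,fy=2.8,interpolation=cv2.INTER_CUBIC))
E
python3 plan.py 482.3 222.7 50 0.4 4
```

```text
t 19.07 tcp [480.2 223.9 110.3] psi 1.52 tilt 0.36 gap 60.6 F [ 0.3 -0.4  0.2] q1,q6 [0.37 0.34]
{"turn": [[0.28, 0.09, -0.02], [0.28, 0.09, -0.02], [0.28, 0.09, -0.02], [0.28, 0.09, -0.02]], "dp": [[1.51, -0.03, 0.04], [1.51, -0.03, 0.04], [1.51, -0.03, 0.05], [1.51, -0.03, 0.05]]} max 1.51 0.28077276694086367
```

View pics/t6c.png

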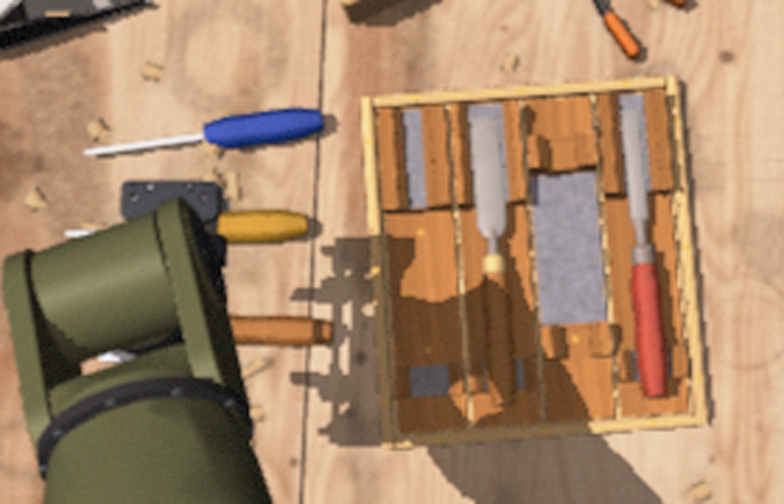

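Chisels 1 and 2 lie in their beds (blades at (487,165) and (635,160)). Next I'll go down on chisel_3.

Request:
jog_arm:
  turn:
    - [0.3,0.1,0]
    - [0.3,0.1,0]
    - [0.3,0.1,0]
    - [0.2,0.1,0]
    - [0,0,0]
  dp:
    - [1.8,0,0]
    - [2.5,0,0.1]
    - [2.2,0,0]
    - [1.5,0,0.1]
    - [0,0,0]
  gripper: [0.36,0.36,0.36,0.36,0.36]

```text
clock: 19.7
eef_pos: [483.1, 220.9, 25.4]
eef_rot: [2.565, 1.569, 2.562]
wrist_force: [-0.4, -0.5, 0.6]
finger_gap: 60.1
```

```bash
python3 plan.py 482.3 222.7 6 0.4 2
```

```text
t 19.7 tcp [483.1 220.9  25.4] psi -0.17 tilt 0.09 gap 60.1 F [-0.4 -0.5  0.6] q1,q6 [0.36 0.36]
{"turn": [[-0.28, -0.04, -0.03], [-0.28, -0.04, -0.03]], "dp": [[0.97, 0.09, -0.04], [0.97, 0.09, -0.04]]} max 0.97 0.28427185672606586
```

Request:
jog_arm:
  turn:
    - [-0.3,0,0]
    - [-0.3,0,0]
    - [0,0,0]
    - [0,0,0]
    - [0,0,0]
    - [0,0,0]
    - [0,0,0]
  dp:
    - [1.0,0.1,0]
    - [0.6,0.1,0]
    - [0.3,0,0]
    - [0,0,0]
    - [0,0,0]
    - [0,0,0]
    - [0,0,0]
  gripper: [0.36,0.36,0.36,0.6,1,1,1]

```text
clock: 20.58
eef_pos: [484.1, 223.4, 7.0]
eef_rot: [0.884, 1.568, 0.892]
wrist_force: [0.3, -0.4, -0.1]
finger_gap: 24.6
```

```bash
python3 plan.py
```

```text
t 20.57 tcp [484.1 223.4   7. ] psi 0.46 tilt 0.15 gap 24.6 F [ 0.3 -0.4 -0.1] q1,q6 [0.36 0.35]
```

Request:
jog_arm:
  turn:
    - [0,0,0]
    - [0,0,0]
    - [0,0,0]
    - [0,0,0]
    - [0,0,0]
    - [0,0,0]
  dp:
    - [0,0,0]
    - [-1.5,0,0]
    - [-3,0,0]
    - [-3,0,0]
    - [-2.5,0,0]
    - [0,0,0]
  gripper: [1,1,1,1,1,1]

```text
clock: 21.32
eef_pos: [483.9, 223.1, 113.3]
eef_rot: [0.725, 1.567, 0.733]
wrist_force: [0.1, -0.1, -1.2]
finger_gap: 24.1
```

```bash
python3 plan.py 499.3 63.3 115 -83.8 10
```

```text
t 21.32 tcp [483.9 223.1 113.3] psi 0.45 tilt 0.21 gap 24.1 F [ 0.1 -0.1 -1.2] q1,q6 [0.36 0.35]
{"turn": [[8.42, 0.0, -0.02], [8.42, 0.0, -0.02], [8.42, 0.0, -0.02], [8.42, 0.0, -0.02], [8.42, 0.0, -0.02], [8.42, 0.0, -0.02], [8.42, 0.0, -0.02], [8.42, 0.0, -0.02], [8.42, 0.0, -0.02], [8.42, 0.0, -0.02]], "dp": [[-0.02, -1.6, 0.14], [-0.02, -1.56, 0.37], [-0.02, -1.49, 0.6], [-0.02, -1.39, 0.81], [-0.02, -1.25, 1.01], [-0.02, -1.09, 1.18], [-0.02, -0.91, 1.32], [-0.02, -0.7, 1.44], [-0.02, -0.48, 1.53], [-0.02, -0.25, 1.58]]} max 1.6 8.424881440282393
```

Request:
jog_arm:
  turn:
    - [8.4,0,0]
    - [8.4,0,0]
    - [8.4,0,0]
    - [8.4,0,0]
    - [8.4,0,0]
    - [8.4,0,0]
    - [8.4,0,0]
    - [8.4,0,0]
  dp:
    - [0,-1.6,0.1]
    - [0,-1.6,0.4]
    - [0,-1.5,0.6]
    - [0,-1.4,0.8]
    - [0,-1.3,1.0]
    - [0,-1.1,1.2]
    - [0,-0.9,1.3]
    - [0,-0.7,1.4]
  gripper: [1,1,1,1,1,1,1,1]

```text
clock: 22.32
eef_pos: [490.1, 90.5, 106.4]
eef_rot: [-2.022, 1.564, 3.06]
wrist_force: [-0.3, -0.4, -1.6]
finger_gap: 24.2
```

```bash
python3 plan.py 499.3 63.3 100 -83.8 3
```

```text
t 22.32 tcp [490.1  90.5 106.4] psi -68.8 tilt 0.37 gap 24.2 F [-0.3 -0.4 -1.6] q1,q6 [0.11 1.31]
{"turn": [[5.0, -0.04, 0.12], [5.0, -0.04, 0.12], [5.0, -0.04, 0.12]], "dp": [[0.21, -0.04, 0.96], [0.21, 0.04, 0.96], [0.21, 0.13, 0.95]]} max 0.96 5.00075607055135
```

Request:
jog_arm:
  turn:
    - [5,0,0.1]
    - [5,0,0.1]
    - [4,0,0.1]
    - [0,0,0]
    - [0,0,0]
  dp:
    - [0.2,0,0.9]
    - [0.2,0,0.9]
    - [0.2,0.1,0.8]
    - [0,0,0]
    - [0,0,0]
  gripper: [1,1,1,1,1]

```text
clock: 22.95
eef_pos: [496.2, 64.1, 96.3]
eef_rot: [-1.874, 1.563, 2.954]
wrist_force: [-0.5, 0.4, -1.1]
finger_gap: 24.0
```

```bash
python3 plan.py 499.3 63.3 55 -83.8 4
```

```text
t 22.95 tcp [496.2  64.1  96.3] psi -83.33 tilt 0.42 gap 24.0 F [-0.5  0.4 -1.1] q1,q6 [0.05 1.51]
{"turn": [[0.12, -0.03, 0.1], [0.12, -0.03, 0.1], [0.12, -0.03, 0.1], [0.12, -0.03, 0.1]], "dp": [[1.03, 0.08, 0.03], [1.03, 0.08, 0.03], [1.03, 0.08, 0.03], [1.03, 0.08, 0.03]]} max 1.03 0.11734141923612677
```

Request:
jog_arm:
  turn:
    - [0.1,0,0.1]
    - [0.1,0,0.1]
    - [0.1,0,0.1]
    - [0.1,0,0.1]
    - [0,0,0]
  dp:
    - [1.2,0.1,0]
    - [1.1,0.1,0]
    - [1.0,0.1,0]
    - [0.6,0,0]
    - [0,0,0]
  gripper: [1,1,1,1,1]

```text
clock: 23.58
eef_pos: [498.5, 65.2, 53.5]
eef_rot: [-2.675, 1.568, 2.149]
wrist_force: [-0.4, 0.8, -1.9]
finger_gap: 24.1
```

```bash
python3 - <<'E'
from h import *
grab(7)
p,_=load("top",7); cv2.imwrite("pics/t7c.png",cv2.resize(p[150:330,210:390,::-1],None,fx=3.3,fy=3.3,interpolation=cv2.INTER_CUBIC))
E
python3 plan.py 499.3 63.3 22 -83.8 5
```

```text
t 23.68 tcp [498.8  65.2  54.1] psi -83.59 tilt 0.13 gap 24.1 F [ 0.  -0.4 -2.4] q1,q6 [0.06 1.51]
{"turn": [[0.04, -0.03, 0.0], [0.04, -0.03, 0.0], [0.04, -0.03, 0.0], [0.04, -0.03, 0.0], [0.04, -0.03, 0.0]], "dp": [[0.64, 0.01, 0.04], [0.64, 0.01, 0.04], [0.64, 0.01, 0.04], [0.64, 0.01, 0.04], [0.64, 0.01, 0.04]]} max 0.64 0.04211580667923632
```

View pics/t7c.png

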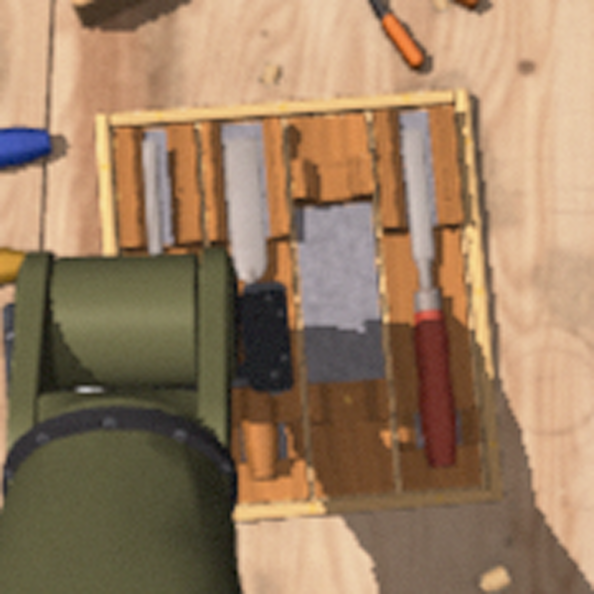

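The narrow blade is over the narrow slot at (152,185). Going down.

Request:
jog_arm:
  turn:
    - [0,0,0]
    - [0,0,0]
    - [0,0,0]
    - [0,0,0]
    - [0,0,0]
    - [0,0,0]
  dp:
    - [0.8,0,0.1]
    - [0.8,0,0.1]
    - [0.7,0,0]
    - [0.5,0,0]
    - [0.3,0,0]
    - [0,0,0]
  gripper: [1,1,1,1,1,1]

```text
clock: 24.42
eef_pos: [500.0, 63.1, 23.3]
eef_rot: [2.331, 1.568, 0.872]
wrist_force: [0.7, 0.1, -1.4]
finger_gap: 24.4
```

```bash
python3 plan.py 499.3 63.3 22 -83.8 1
```

```text
t 24.43 tcp [500.   63.1  23.3] psi -83.6 tilt 0.17 gap 24.4 F [ 0.7  0.1 -1.4] q1,q6 [0.05 1.51]
{"turn": [[0.2, -0.12, -0.12]], "dp": [[0.13, -0.07, -0.03]]} max 0.13 0.20175340337142725
```

Within about 1 mm of the seat. I'll release, rise and go to the gauge.

Request:
jog_arm:
  turn:
    - [0,0,0]
    - [0,0,0]
    - [0,0,0]
    - [0,0,0]
    - [0,0,0]
    - [0,0,0]
    - [0,0,0]
  dp:
    - [0.1,0,0]
    - [0,0,0]
    - [0,0,0]
    - [0,0,0]
    - [-2,0,0]
    - [-5,0,0]
    - [-5,0,0]
  gripper: [1,0.8,0.57,0.57,0.57,0.57,0.57]

```text
clock: 25.3
eef_pos: [498.3, 62.8, 142.5]
eef_rot: [-2.062, 1.566, 2.762]
wrist_force: [0.4, -0.1, 0.7]
finger_gap: 40.8
```

```bash
python3 plan.py 532.8 -375.8 140 -1 14
```

```text
t 25.3 tcp [498.3  62.8 142.5] psi -83.59 tilt 0.3 gap 40.8 F [ 0.4 -0.1  0.7] q1,q6 [0.05 1.51]
{"turn": [[-5.9, -0.02, 0.01], [-5.9, -0.02, 0.01], [-5.9, -0.02, 0.01], [-5.9, -0.02, 0.01], [-5.9, -0.02, 0.01], [-5.9, -0.02, 0.01], [-5.9, -0.02, 0.01], [-5.9, -0.02, 0.01], [-5.9, -0.02, 0.01], [-5.9, -0.02, 0.01], [-5.9, -0.02, 0.01], [-5.9, -0.02, 0.01], [-5.9, -0.02, 0.01], [-5.9, -0.02, 0.01]], "dp": [[0.01, -0.1, 3.14], [0.01, -0.43, 3.11], [0.01, -0.74, 3.05], [0.01, -1.05, 2.96], [0.01, -1.35, 2.84], [0.02, -1.64, 2.68], [0.02, -1.9, 2.5], [0.02, -2.15, 2.29], [0.02, -2.38, 2.06], [0.02, -2.57, 1.8], [0.02, -2.75, 1.53], [0.02, -2.89, 1.24], [0.02, -3.0, 0.93], [0.02, -3.08, 0.62]]} max 3.14 5.899498924272536
```

Request:
jog_arm:
  turn:
    - [-5.9,0,0]
    - [-5.9,0,0]
    - [-5.9,0,0]
    - [-5.9,0,0]
    - [-5.9,0,0]
    - [-5.9,0,0]
    - [-5.9,0,0]
    - [-5.9,0,0]
  dp:
    - [-0.5,-0.1,3.1]
    - [0,-0.4,3.1]
    - [0,-0.7,3.1]
    - [0,-1.1,3.0]
    - [0,-1.4,2.8]
    - [0,-1.6,2.7]
    - [0,-1.9,2.5]
    - [0,-2.2,2.3]
  gripper: [0.57,0.57,0.3,0,0,0,0,0]

```text
clock: 26.3
eef_pos: [523.6, -194.3, 151.1]
eef_rot: [1.075, 1.567, 0.47]
wrist_force: [0.0, 0.3, 0.5]
finger_gap: 93.5
```

```bash
python3 plan.py 532.8 -375.8 120 -1 6
```

```text
t 26.3 tcp [ 523.6 -194.3  151.1] psi -34.68 tilt 0.23 gap 93.5 F [0.  0.3 0.5] q1,q6 [-0.42  0.18]
{"turn": [[-5.61, 0.03, -0.03], [-5.61, 0.03, -0.03], [-5.61, 0.03, -0.03], [-5.61, 0.03, -0.03], [-5.61, 0.03, -0.03], [-5.61, 0.03, -0.03]], "dp": [[0.51, -2.4, 1.85], [0.51, -2.57, 1.6], [0.51, -2.72, 1.34], [0.51, -2.83, 1.07], [0.52, -2.92, 0.79], [0.52, -2.99, 0.5]]} max 2.99 5.61365527570275
```

Request:
jog_arm:
  turn:
    - [-5.6,0,0]
    - [-5.6,0,0]
    - [-5.6,0,0]
    - [-5.6,0,0]
    - [-5.6,0,0]
    - [-5.2,0,0]
    - [0,0,0]
  dp:
    - [0.5,-2.4,1.9]
    - [0.5,-2.6,1.6]
    - [0.5,-2.7,1.3]
    - [0.5,-2.8,1.1]
    - [0.5,-2.8,0.8]
    - [0.5,-2.6,0.4]
    - [0,0,0]
  gripper: [0,0,0,0,0,0,0]

```text
clock: 27.18
eef_pos: [533.8, -378.2, 117.8]
eef_rot: [0.775, 1.567, 0.767]
wrist_force: [0.2, 0.6, 0.0]
finger_gap: 93.8
```

```bash
python3 - <<'E'
from h import *
grab(8)
p,_=load("top",8); cv2.imwrite("pics/t8c.png",cv2.resize(p[150:330,210:500,::-1],None,fx=2.7,fy=2.7,interpolation=cv2.INTER_CUBIC))
p,_=load("side",8); cv2.imwrite("pics/s8c.png",cv2.resize(p[150:320,220:440,::-1],None,fx=3.5,fy=3.5,interpolation=cv2.INTER_CUBIC))
E
python3 plan.py 532.8 -375.8 60 -1 4
```

```text
t 27.27 tcp [ 534.3 -376.6  118.5] psi -0.46 tilt 0.24 gap 94.0 F [ 0.2 -0.1  0. ] q1,q6 [-0.67 -0.66]
{"turn": [[0.13, 0.05, -0.04], [0.13, 0.05, -0.04], [0.13, 0.05, -0.04], [0.13, 0.05, -0.04]], "dp": [[1.46, 0.02, -0.04], [1.46, 0.02, -0.04], [1.46, 0.02, -0.04], [1.46, 0.02, -0.04]]} max 1.46 0.13476449745129024
```

View pics/t8c.png

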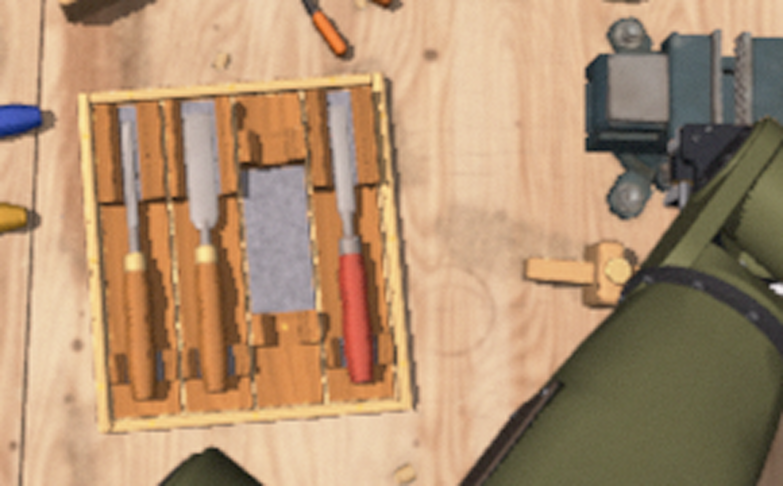

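View pics/s8c.png

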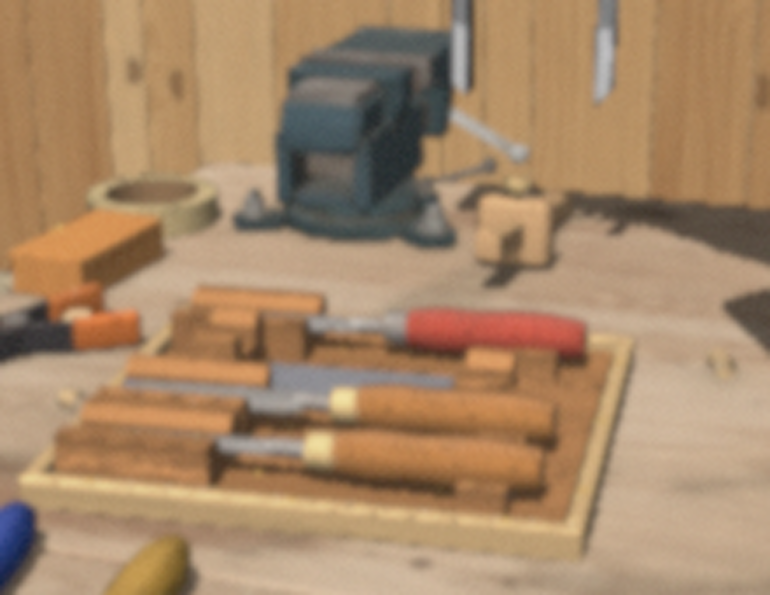

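All three chisels lie in the tray with the edges away. A vise lever near (474,232) in the first top view may be close to the finger, so I'll locate it and check the chisel seats.

```bash
python3 - <<'E'
from h import *
np.set_printoptions(suppress=True,precision=1)
print("lever end",tri([(474,232)],[(360,197)]),"root",tri([(463,220)],[(341.5,201.5)]))
p,d=load("top",0);X=dep("top",d)
for (u,v) in((474,232),(471,228),(467,224),(464,220)):print((u,v),X[v-1:v+2,u-1:u+2,2].max(),plane("top",[(u,v)],30),plane("top",[(u,v)],60),plane("top",[(u,v)],90))
# seats
S=4;p,_=load("top",8);P=cv2.resize(p,None,fx=S,fy=S,interpolation=cv2.INTER_CUBIC);H=cv2.cvtColor(P,cv2.COLOR_RGB2HSV).astype(int)
yd=np.array([-.9942,-.1078]);xd=np.array([-.1078,.9942])
O=dict(c3=(539.1,67.6),c1=(545.4,5.9),c2=(558.2,-117.2))
for n in O:
    for yb,z in((-110,32),(-80,32),(-55,32),(60,42),(100,42)):
        w=np.linspace(-25,25,101);pts=np.array(O[n])+yb*yd+w[:,None]*xd
        uv=proj("top",np.c_[pts,np.full(101,z)]);q=np.round(uv*S+S/2-.5).astype(int)
        h,s,v=H[q[:,1],q[:,0]].T
        m=(s<45)&(v>150) if yb<0 else ((s>150)&(v>110))
        if m.any(): print(n,yb,"x",round(w[m].mean(),1),"w",round(w[m].max()-w[m].min(),1),end=" | ")
    b=np.linspace(-150,-90,121);uv=proj("top",np.c_[np.array(O[n])+b[:,None]*yd,np.full(121,32)]);q=np.round(uv*S+1.5).astype(int)
    print("\n v,s,along",n,[(int(bb),int(H[j,i,2]),int(H[j,i,1])) for bb,(i,j) in list(zip(b,q))[::6]])
E
```

```text
lever end [[ 579.1 -429.9   46.3    2.5]] root [[ 616.1 -405.1   36.6   13.4]]
(474, 232) 52.50450251413349 [[ 582.8 -434.6   30. ]] [[ 578.2 -425.4   60. ]] [[ 573.6 -416.1   90. ]]
(471, 228) 45.070786174672094 [[ 592.1 -427.6   30. ]] [[ 587.3 -418.5   60. ]] [[ 582.5 -409.4   90. ]]
(467, 224) 1343.3078654288506 [[ 601.4 -418.1   30. ]] [[ 596.4 -409.3   60. ]] [[ 591.3 -400.4   90. ]]
(464, 220) 45.04242735338835 [[ 610.7 -411.1   30. ]] [[ 605.5 -402.4   60. ]] [[ 600.3 -393.7   90. ]]
c3 -110 x -0.4 w 11.5 | c3 -80 x 1.5 w 12.0 | c3 -55 x 1.3 w 11.5 | c3 60 x 3.2 w 50.0 | c3 100 x 1.9 w 50.0 | 
 v,s,along c3 [(-150, 175, 108), (-147, 179, 111), (-144, 234, 110), (-141, 243, 109), (-138, 218, 115), (-135, 128, 118), (-132, 180, 75), (-129, 163, 14), (-126, 165, 14), (-123, 166, 12), (-120, 166, 15), (-117, 182, 24), (-114, 196, 25), (-111, 198, 27), (-108, 198, 28), (-105, 186, 29), (-102, 186, 29), (-99, 184, 28), (-96, 186, 32), (-93, 188, 31), (-90, 192, 28)]
c1 -110 x 0.0 w 27.0 | c1 -80 x 1.5 w 27.5 | c1 -55 x 0.2 w 27.5 | c1 60 x 3.0 w 50.0 | c1 100 x 0.6 w 50.0 | 
 v,s,a
[... 151 characters left out ...]
126, 164, 12), (-123, 170, 15), (-120, 181, 23), (-117, 188, 24), (-114, 188, 27), (-111, 189, 27), (-108, 188, 28), (-105, 192, 28), (-102, 191, 29), (-99, 190, 27), (-96, 191, 29), (-93, 193, 26), (-90, 194, 28)]
c2 -110 x 0.2 w 18.5 | c2 -80 x -0.5 w 18.0 | c2 -55 x 0.9 w 17.5 | c2 60 x 3.5 w 48.0 | c2 100 x -1.1 w 50.0 | 
 v,s,along c2 [(-150, 181, 94), (-147, 202, 102), (-144, 233, 112), (-141, 246, 113), (-138, 231, 116), (-135, 103, 129), (-132, 149, 72), (-129, 170, 20), (-126, 164, 12), (-123, 164, 12), (-120, 170, 18), (-117, 184, 21), (-114, 185, 26), (-111, 190, 25), (-108, 187, 25), (-105, 190, 25), (-102, 187, 23), (-99, 187, 25), (-96, 188, 28), (-93, 190, 27), (-90, 193, 26)]
```

The chisels sit 1–4 mm from nominal along their length and within about 1 mm sideways. The lever end (579,−430, z 46) is clear of the fingers, but I'll narrow the opening anyway.

Request:
jog_arm:
  turn:
    - [0.2,0,0]
    - [0.2,0,0]
    - [0.1,0,0]
    - [0,0,0]
    - [0,0,0]
  dp:
    - [1.5,0,-0.1]
    - [2.2,0,-0.1]
    - [2.0,0,0]
    - [1.5,0,0]
    - [0,0,0]
  gripper: [0.2,0.36,0.36,0.36,0.36]

```text
clock: 27.9
eef_pos: [532.8, -372.4, 42.4]
eef_rot: [0.847, 1.567, 0.829]
wrist_force: [-0.0, 0.8, 1.0]
finger_gap: 60.5
```

```bash
python3 plan.py 532.8 -375.8 6 -1 3
```

```text
t 27.9 tcp [ 532.8 -372.4   42.4] psi -1.02 tilt 0.24 gap 60.5 F [-0.   0.8  1. ] q1,q6 [-0.67 -0.65]
{"turn": [[-0.01, 0.05, -0.06], [-0.01, 0.05, -0.06], [-0.01, 0.05, -0.06]], "dp": [[1.21, -0.12, -0.0], [1.21, -0.12, 0.0], [1.21, -0.11, 0.0]]} max 1.21 0.06080541348012058
```

Request:
jog_arm:
  turn:
    - [0,0,0]
    - [0,0,0]
    - [0,0,0]
    - [0,0,0]
    - [0,0,0]
  dp:
    - [1.2,-0.1,0]
    - [1.2,-0.1,0]
    - [0.8,-0.1,0]
    - [0.5,0,0]
    - [0,0,0]
  gripper: [0.36,0.36,0.36,0.36,0.36]

```text
clock: 28.52
eef_pos: [533.4, -375.8, 4.0]
eef_rot: [0.458, 1.566, 0.44]
wrist_force: [0.1, -0.7, 0.7]
finger_gap: 60.2
```

```bash
python3 plan.py 532.8 -375.8 6 -1 1
```

```text
t 28.52 tcp [ 533.4 -375.8    4. ] psi -1.03 tilt 0.27 gap 60.2 F [ 0.1 -0.7  0.7] q1,q6 [-0.67 -0.66]
{"turn": [[-0.03, 0.24, -0.12]], "dp": [[-0.2, -0.0, -0.06]]} max 0.2 0.24381141799270725
```

Request:
jog_arm:
  turn:
    - [0,0,0]
    - [0,0,0]
    - [0,0,0]
    - [0,0,0]
    - [0,0,0]
    - [0,0,0]
  dp:
    - [-0.2,0,0]
    - [0,0,0]
    - [0,0,0]
    - [0,0,0]
    - [0,0,0]
    - [0,0,0]
  gripper: [0.5,0.7,1,1,1,1]

```text
clock: 29.28
eef_pos: [533.8, -376.1, 7.3]
eef_rot: [0.167, 1.565, 0.149]
wrist_force: [0.3, 0.2, 0.2]
finger_gap: 18.8
```

```bash
python3 plan.py
```

```text
t 29.27 tcp [ 533.8 -376.1    7.3] psi -1.02 tilt 0.33 gap 18.8 F [0.3 0.2 0.2] q1,q6 [-0.67 -0.66]
```

Request:
jog_arm:
  turn:
    - [0,0,0]
    - [0,0,0]
    - [0,0,0]
    - [0,0,0]
    - [0,0,0]
    - [0,0,0]
  dp:
    - [0,0,0]
    - [-1.5,0,0]
    - [-3,0,0]
    - [-3,0,0]
    - [-2.5,0,0]
    - [0,0,0]
  gripper: [1,1,1,1,1,1]

```text
clock: 30.02
eef_pos: [533.0, -376.1, 113.2]
eef_rot: [0.13, 1.565, 0.112]
wrist_force: [-0.5, -0.7, -2.2]
finger_gap: 18.6
```

```bash
python3 plan.py 543.8 -56.6 115 -83.8 12
```

```text
t 30.02 tcp [ 533.  -376.1  113.2] psi -1.02 tilt 0.34 gap 18.6 F [-0.5 -0.7 -2.2] q1,q6 [-0.67 -0.66]
{"turn": [[6.9, 0.02, -0.02], [6.9, 0.02, -0.02], [6.9, 0.02, -0.02], [6.9, 0.02, -0.02], [6.9, 0.02, -0.02], [6.9, 0.02, -0.02], [6.9, 0.02, -0.02], [6.9, 0.02, -0.02], [6.9, 0.02, -0.02], [6.9, 0.02, -0.02], [6.9, 0.02, -0.02], [6.9, 0.02, -0.02]], "dp": [[-0.01, 2.66, 0.04], [-0.01, 2.65, -0.28], [-0.01, 2.6, -0.59], [-0.02, 2.51, -0.9], [-0.02, 2.38, -1.2], [-0.02, 2.22, -1.47], [-0.02, 2.03, -1.73], [-0.02, 1.8, -1.96], [-0.02, 1.56, -2.16], [-0.02, 1.28, -2.33], [-0.02, 0.99, -2.47], [-0.02, 0.69, -2.57]]} max 2.66 6.898007862405275
```

Request:
jog_arm:
  turn:
    - [6.9,0,0]
    - [6.9,0,0]
    - [6.9,0,0]
    - [6.9,0,0]
    - [6.9,0,0]
    - [6.9,0,0]
    - [6.9,0,0]
    - [6.9,0,0]
  dp:
    - [0,2.7,0]
    - [0,2.7,-0.3]
    - [0,2.6,-0.6]
    - [0,2.5,-0.9]
    - [0,2.4,-1.2]
    - [0,2.2,-1.5]
    - [0,2.0,-1.7]
    - [0,1.8,-2.0]
  gripper: [1,1,1,1,1,1,1,1]

```text
clock: 31.02
eef_pos: [538.0, -155.4, 105.8]
eef_rot: [-3.085, 1.564, 2.183]
wrist_force: [-0.5, -0.9, -1.5]
finger_gap: 18.7
```

```bash
python3 plan.py 543.8 -56.6 110 -83.8 5
```

```text
t 31.02 tcp [ 538.  -155.4  105.8] psi -58.14 tilt 0.38 gap 18.7 F [-0.5 -0.9 -1.5] q1,q6 [-0.35  0.66]
{"turn": [[5.13, -0.07, 0.02], [5.13, -0.07, 0.02], [5.13, -0.07, 0.02], [5.13, -0.07, 0.02], [5.13, -0.07, 0.02]], "dp": [[-0.07, 1.14, -1.62], [-0.08, 0.99, -1.71], [-0.08, 0.83, -1.8], [-0.08, 0.67, -1.86], [-0.08, 0.5, -1.91]]} max 1.91 5.132474526776529
```

Request:
jog_arm:
  turn:
    - [5.1,0,0]
    - [5.1,-0.1,0]
    - [5.1,-0.1,0]
    - [5.0,-0.1,0]
    - [4,0,0]
    - [0,0,0]
    - [0,0,0]
  dp:
    - [-0.1,1.1,-1.6]
    - [-0.1,1.0,-1.7]
    - [-0.1,0.8,-1.8]
    - [-0.1,0.7,-1.8]
    - [0,0.5,-1.6]
    - [0,0,0]
    - [0,0,0]
  gripper: [1,1,1,1,1,1,1]

```text
clock: 31.9
eef_pos: [541.4, -55.8, 104.2]
eef_rot: [-1.908, 1.559, 2.926]
wrist_force: [-0.4, -0.8, -1.3]
finger_gap: 18.8
```

```bash
python3 - <<'E'
from h import *
grab(9)
p,_=load("top",9); cv2.imwrite("pics/t9c.png",cv2.resize(p[150:330,210:390,::-1],None,fx=3.3,fy=3.3,interpolation=cv2.INTER_CUBIC))
p,_=load("side",9); cv2.imwrite("pics/s9c.png",cv2.resize(p[150:320,220:440,::-1],None,fx=3.5,fy=3.5,interpolation=cv2.INTER_CUBIC))
E
python3 plan.py 543.8 -56.6 60 -83.8 4
```

```text
t 32.0 tcp [541.5 -55.9 104.3] psi -83.14 tilt 0.67 gap 19.2 F [ 0.9  0.2 -2.4] q1,q6 [-0.17  1.28]
{"turn": [[0.17, -0.06, 0.16], [0.17, -0.06, 0.16], [0.17, -0.06, 0.16], [0.17, -0.06, 0.16]], "dp": [[1.11, 0.07, 0.03], [1.11, 0.06, 0.03], [1.11, 0.06, 0.03], [1.11, 0.06, 0.02]]} max 1.11 0.16542819160585284
```

View pics/t9c.png

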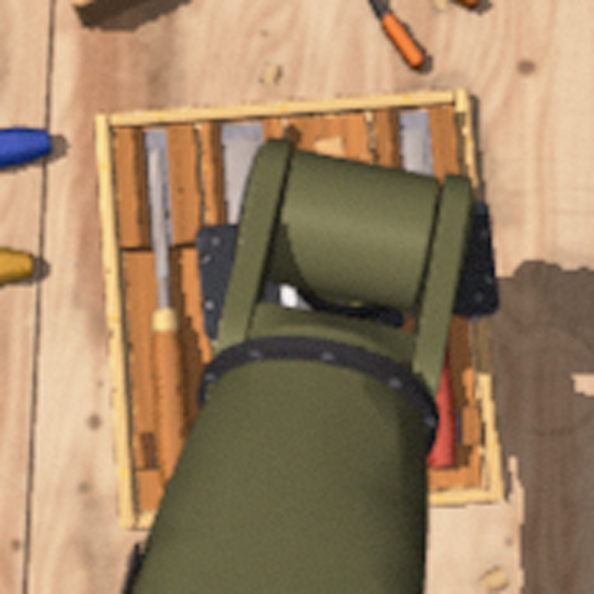

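View pics/s9c.png

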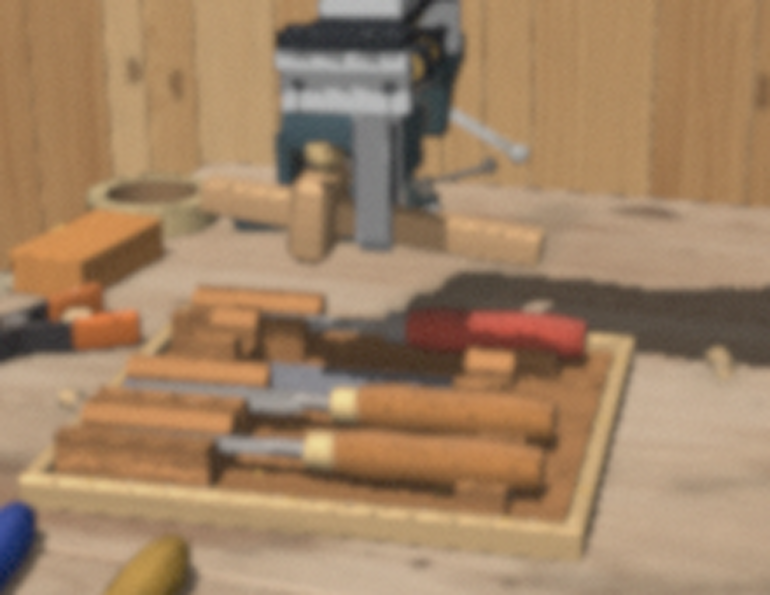

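The gauge hangs at its 7° lean above its bed, head away. Going down.

Request:
jog_arm:
  turn:
    - [0.2,-0.1,0.2]
    - [0.2,0,0.2]
    - [0.2,0,0.2]
    - [0.1,0,0.1]
    - [0,0,0]
  dp:
    - [1.3,0.1,0]
    - [1.4,0.1,0]
    - [1.2,0.1,0]
    - [0.7,0,0]
    - [0,0,0]
  gripper: [1,1,1,1,1]

```text
clock: 32.62
eef_pos: [543.6, -56.4, 53.8]
eef_rot: [3.06, 1.568, 1.596]
wrist_force: [0.1, -0.0, -2.2]
finger_gap: 18.8
```

```bash
python3 plan.py 543.8 -56.6 20 -83.8 5
```

```text
t 32.62 tcp [543.6 -56.4  53.8] psi -83.9 tilt 0.14 gap 18.8 F [ 0.1 -0.  -2.2] q1,q6 [-0.17  1.29]
{"turn": [[-0.02, -0.03, -0.0], [-0.02, -0.03, -0.0], [-0.02, -0.03, -0.0], [-0.02, -0.03, -0.0], [-0.02, -0.03, -0.0]], "dp": [[0.68, 0.0, 0.01], [0.68, 0.0, 0.0], [0.68, 0.0, 0.0], [0.68, 0.0, 0.0], [0.68, 0.0, 0.0]]} max 0.68 0.028496832792483683
```

Request:
jog_arm:
  turn:
    - [0,0,0]
    - [0,0,0]
    - [0,0,0]
    - [0,0,0]
    - [0,0,0]
    - [0,0,0]
    - [0,0,0]
  dp:
    - [0.8,0,0]
    - [0.8,0,0]
    - [0.7,0,0]
    - [0.5,0,0]
    - [0.3,0,0]
    - [0.1,0,0]
    - [0,0,0]
  gripper: [1,1,1,1,1,1,1]

```text
clock: 33.5
eef_pos: [544.1, -56.4, 20.3]
eef_rot: [2.534, 1.568, 1.07]
wrist_force: [0.2, 0.4, -1.7]
finger_gap: 19.0
```

```bash
python3 plan.py
```

```text
t 33.5 tcp [544.1 -56.4  20.3] psi -83.89 tilt 0.15 gap 19.0 F [ 0.2  0.4 -1.7] q1,q6 [-0.17  1.29]
```

Request:
jog_arm:
  turn:
    - [0,0,0]
    - [0,0,0]
    - [0,0,0]
    - [0,0,0]
    - [0,0,0]
    - [0,0,0]
    - [0,0,0]
  dp:
    - [0.2,0,0]
    - [0,0,0]
    - [0,0,0]
    - [0,0,0]
    - [-2,0,0]
    - [-5,0,0]
    - [-5,0,0]
  gripper: [1,0.9,0.75,0.57,0.57,0.57,0.57]

```text
clock: 34.38
eef_pos: [542.9, -56.5, 139.3]
eef_rot: [-2.432, 1.566, 2.387]
wrist_force: [-0.6, -0.3, 0.5]
finger_gap: 40.4
```

```bash
python3 plan.py 380 -420 180 -83.8 8
```

```text
t 34.38 tcp [542.9 -56.5 139.3] psi -83.89 tilt 0.26 gap 40.4 F [-0.6 -0.3  0.5] q1,q6 [-0.17  1.29]
{"turn": [[-0.01, -0.02, 0.02], [-0.01, -0.02, 0.02], [-0.01, -0.02, 0.02], [-0.01, -0.02, 0.02], [-0.01, -0.02, 0.02], [-0.01, -0.02, 0.02], [-0.01, -0.02, 0.02], [-0.01, -0.02, 0.02]], "dp": [[-0.52, -2.51, 4.3], [-0.52, -2.51, 4.3], [-0.51, -2.51, 4.3], [-0.51, -2.51, 4.3], [-0.51, -2.51, 4.3], [-0.51, -2.51, 4.3], [-0.51, -2.51, 4.3], [-0.51, -2.51, 4.3]]} max 4.3 0.024357314514798056
```

Request:
jog_arm:
  turn:
    - [0,0,0]
    - [0,0,0]
    - [0,0,0]
    - [0,0,0]
    - [0,0,0]
    - [0,0,0]
    - [0,0,0]
    - [0,0,0]
  dp:
    - [-1,-2,3]
    - [-0.5,-2.5,4]
    - [-0.5,-2.5,4]
    - [-0.5,-2.5,4]
    - [-0.5,-2.5,4]
    - [-0.5,-2.5,4]
    - [-0.5,-1.5,2.5]
    - [0,0,0]
  gripper: [0.57,0.57,0.57,0.57,0.57,0.57,0.57,0.57]

```text
clock: 35.38
eef_pos: [408.6, -335.7, 184.7]
eef_rot: [1.388, 1.565, -0.074]
wrist_force: [0.2, 0.1, -0.1]
finger_gap: 40.1
```

```bash
python3 - <<'E'
from h import *
np.set_printoptions(suppress=True,precision=1)
grab("A")
p,d=load("top","A"); cv2.imwrite("pics/tAc.png",cv2.resize(p[150:330,210:390,::-1],None,fx=3.3,fy=3.3,interpolation=cv2.INTER_CUBIC))
q,_=load("side","A"); cv2.imwrite("pics/sAc.png",cv2.resize(q[200:320,210:420,::-1],None,fx=3.7,fy=3.7,interpolation=cv2.INTER_CUBIC))
X=dep("top",d);yd=np.array([-.9942,-.1078]);xd=np.array([-.1078,.9942])
def hz(o,y,z):
    u,v=np.round(proj("top",np.r_[np.array(o)+y*yd,z])[0]).astype(int);return np.median(X[v-1:v+2,u-1:u+2,2])
for n,o in dict(c3=(539.1,67.6),c1=(545.4,5.9),c2=(558.2,-117.2)).items():
    print(n,"blade z (exp~32,-2 bias)",hz(o,-90,32),hz(o,-60,32),"handle (exp~42)",hz(o,50,42),hz(o,90,42))
g=(551.8,-55.7)
print("gauge beam top exp",[(y,round(31+12-.12*y-1+0,0),round(hz(g,y,31-.12*y),1)) for y in(-90,-70,10,40,60,80)])
E
python3 plan.py
```

```text
c3 blade z (exp~32,-2 bias) 26.16079800628154 28.50957023809201 handle (exp~42) 39.124574981148044 41.491404050912024
c1 blade z (exp~32,-2 bias) 27.531370759664696 29.556716245088182 handle (exp~42) 38.76312380291233 41.51137613419701
c2 blade z (exp~32,-2 bias) 28.803860565715013 29.185641079016023 handle (exp~42) 39.66868667949461 40.90279880336038
gauge beam top exp [(-90, 53.0, np.float64(51.6)), (-70, 50.0, np.float64(49.3)), (10, 41.0, np.float64(41.2)), (40, 37.0, np.float64(36.0)), (60, 35.0, np.float64(35.5)), (80, 32.0, np.float64(32.2))]
t 35.48 tcp [ 409.4 -334.   184.4] psi -83.7 tilt 0.33 gap 40.4 F [ 0.4  0.8 -0.3] q1,q6 [-0.76  0.7 ]
```

View pics/tAc.png

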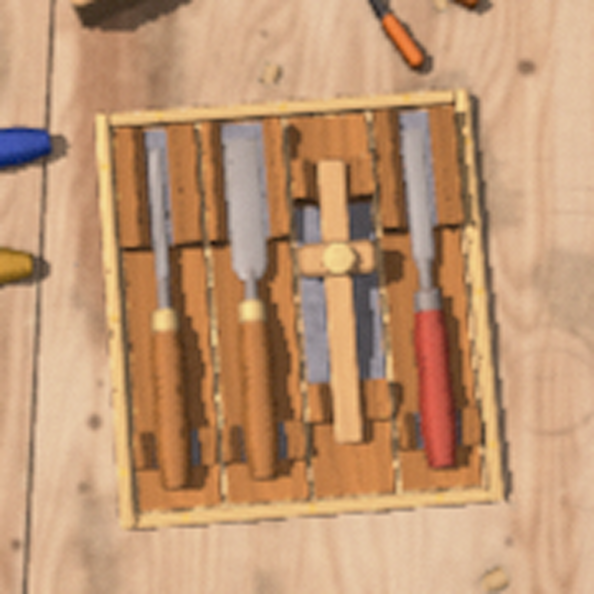

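View pics/sAc.png

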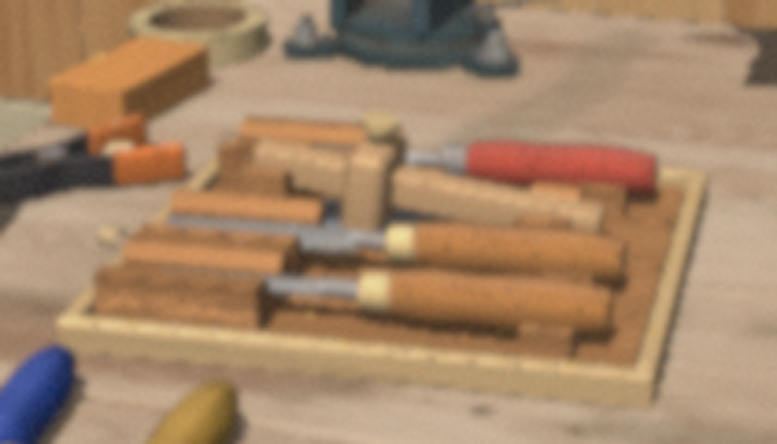

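All four tools lie in their beds. The gauge head at (340,258) is well clear of the blocks (edges at 200 and 385), and depth heights match seated values. Screwdrivers are unmoved. Handing in.

```bash
python3 -c "
from cell import order
print(order.sign_off())"
```

```text
the job is handed in; nothing more can be done
None
```

The job is done and handed in at about 35.5 s. All three chisels and the marking gauge are in their beds, and I never touched the screwdrivers. I set the tools in the order chisel_1 (24 mm, wide bed), chisel_2 (16 mm, medium), chisel_3 (10 mm, narrow), then the gauge.

**Last checks:**
- **Chisels:** cutting edges point away. Each is within about 1–4 mm of nominal along its length and about 1.5 mm sideways.
- **Seating height:** chisel handles read 39–41.5 mm (about 42 expected) and the gauge beam is within 1–1.5 mm of expected. Blades read 26–29 mm against 32 expected; the depth camera reads about 2 mm low, so most of them come out a further 1–4 mm low.
- **Gauge:** the head points away and sits well clear of both notched blocks.
- **Robot:** it stood well clear of the tray at hand-in.

**Things to know:**
- While seating chisel_1, small jogs did not register and then took hold at once. The chisel pressed into its bed with a wrist force of about 40 N, and I released it straight away. The wrist limit is 120 N; the 40 N limit covers the arm and gripper body, and here the load went through the gripped chisel.
- The two-view height of chisel_1's handle was less certain than the others (5 mm ray mismatch), but the grasp went as planned.

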